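# Clamp the sealed jar with the ratchet wrench

### The job

Tighten the brass clamp screw that holds the lid on the steel jar: take the ratchet ring wrench from the tool mat, set its ring right down over the screw's square head and swing the handle back and forth between the two pillars until the screw is tight, at about 1.4 N m; well above that the seal is crushed. Turn the screw only with the wrench, then lay the wrench flat on the tool mat again and let go, leaving the bottle, the tube rack and the spare lid where they are.

Things in the scene. Friction and masses are not known exactly. Their poses are not given: they have to be found in the camera images.
- wrench: Loose steel ratchet ring wrench, about 0.35 kg, lying flat. Origin: middle of the ring's bore, on the under face; z up; x points from handle to ring, so the handle runs along -x. Ring 54 mm across, 16 mm high, open square bore 19 mm across flats right through. Straight bar 16 mm wide (y), 16 mm high, underside flush with the ring's, from x = -40 to -190 mm; then a blue grip, 18 mm wide, to -234 mm.
- wrench_grip (a point): Middle of the wrench's bar, 120 mm from the ring's middle, 8 mm above the under face: a good place to hold and push. The centre of mass lies 71 mm from the ring's middle.
- ring_top (a point): Centre of the ring's top face, 16 mm above the wrench's origin. Swung clockwise seen from above, the handle takes the bore along and tightens; anticlockwise it slips freely over 18 teeth (below 0.1 N m). Up to 20 degrees are lost before it bites again. Before lifting the ring off, swing back about 25 degrees and a touch (3 degrees) forward again, so that it hangs loose on the head.
- drive: The dark square bore insert that turns inside the wrench's ring; same origin as the wrench, x and y square to the flats of the bore: its yaw, modulo 90 degrees, is the angle of the bore. Off the screw it turns along with the wrench.
- clamp: Fixed jar clamp bolted to the bench. Origin: centre of the underside of its grey base plate, 120 mm along x, 170 mm along y, 12 mm thick; z up. A dark cross bar, 36 mm along x, 156 mm along y, top 128 mm above the origin, sits on two pillars at y = +62 and -62 mm. The clamp screw stands on the origin's vertical.
- pillar_top (a point): Centre of the top of the +y pillar, 172 mm above the clamp's origin. Both pillars are 14 mm thick, with nuts 26 mm across up to 138 mm; they let the wrench swing about 65 degrees to either side of the clamp's x axis, with its handle on either side of the cross bar.
- screw: Brass clamp screw in the cross bar; clockwise from above tightens it and it sinks 8 mm a turn. Origin: on its axis, at the foot of the square head, on a collar 30 mm across; z up, x and y square to the head's flats; at the start 138 mm above the clamp's origin, or up to 0.4 mm less. Head 17 mm across flats, 18 mm high, top 4 mm chamfered. The ring is fully down when the wrench's origin is level with this one.
- screw_top (a point): Centre of the top of the square head, 18 mm above the screw's origin. Just turning the stiff screw takes about 0.9 N m. After 1.5 to 3 rad, different each time, its pad meets the lid; from there the torque climbs by about 1.2 N m per radian. If the hand stops and waits, it feels about 0.45 N m less than while turning. The screw does not turn back when let go.
- pad: Steel pad, 27 mm across, under the screw; sinks with it without turning. Origin: centre of its underside, which presses on the jar's lid.
- jar: Steel jar with lid and red seal, 80 mm across, 86.2 mm high, standing centred in the clamp under the pad; it does not move. Origin: centre of its underside, 12 to 13.5 mm above the clamp's.
- tool_mat: Fixed grey rubber mat, 330 mm along its x, 190 mm along its y, 4 mm thick, flat on the bench. Origin: centre of the underside.
- amber_bottle: Bystander: amber jar with black cap, 60 mm across, 125 mm high. Origin: centre of the underside.
- tube_rack: Bystander: yellow rack with four blue-capped tubes, 64 by 124 mm, 82 mm high. Origin: centre of the underside.
- spare_lid: Bystander: spare aluminium jar lid, 80 mm across, 16.5 mm high. Origin: centre of the underside.
Not all that is in view belongs to the job. There is more than one size of the clamp; the one meant has the size given above.

How it is judged (in metres and radians):
On the way, in this order (a step that is already met when the one before it is completed fails the run):
1. the wrench's ring is fully down over the square head (distance between wrench and screw below 0.005 m and angle between wrench's own z axis and vertical below 0.12 rad), for 0.1 s.
2. the screw is tightened to at least 1.25 N m: its pad presses on the lid with more than 280 N (contact force between pad and jar above 280 N), for 0.2 s.
At the end, for the whole second after the job is handed in: The screw stays tight, its pad pressing on the jar lid with 280 to 850 N (tightened to between 1.25 and 1.98 N m), and the wrench lies flat and still, the middle of its bar over the tool mat, let go (contact force between pad and jar between 280 and 850 N and x of wrench_grip in the frame of tool_mat between -0.165 and 0.165 m and y of wrench_grip in the frame of tool_mat between -0.095 and 0.095 m and height (world z) of wrench_grip below 0.02 m and angle between wrench's own z axis and vertical below 0.1 rad and linear speed of wrench below 0.02 m/s); the robot touches nothing.
It fails at once if the screw is overtightened beyond 1.98 N m (more than 850 N on the lid) (contact force between pad and jar above 850 N).
It fails at once if the fingers push on the screw itself (contact force between the fingers and screw above 3 N).
It fails at once if the amber bottle is moved by more than 15 mm (distance of amber_bottle from where it was at the start of the episode above 0.015 m).
It fails at once if the tube rack is moved by more than 15 mm (distance of tube_rack from where it was at the start of the episode above 0.015 m).
It fails at once if the spare lid is moved by more than 15 mm (distance of spare_lid from where it was at the start of the episode above 0.015 m).
It also fails if it takes over 72 s, if anything falls off the work surface, if the arm or the gripper's body presses on something with over 40 N, if the wrist force passes 120 N, or if a joint passes its speed limit or range.

### The arm

A 6-joint arm with a two-finger parallel gripper is mounted at the origin on the work surface. World frame = base frame: x ahead of the robot, y to its left, z up, the work surface at z = 0. Lengths are in mm, angles in rad, forces in N, time in s.
With the tool pointing down it reaches from about 425 to 925 mm from the base axis. Payload 12.5 kg.
Tool frame: the origin (TCP) lies midway between the tips of the shut fingers; the grasp point (between the pads) lies pinch_z behind it (pinch_z is the distance from the TCP to the grasp point, in mm); z points along the fingers, y is the direction in which the jaws open and shut (so a half turn about z gives the same grasp; the last joint's range is limited). The gripper opens to 85 mm and grips with 20 to 120 N. Pads are 22 mm wide; open, the fingers measure 114 mm over their backs; the gripper's body (76 mm by 85 mm) begins 54 mm behind the grasp point. The pads swing forward as they close: fully open they stand 13 mm farther back than shut.
Start: joints at [-1.374, 0.491, 1.559, -0, 1.092, -0.106], TCP at [186.394, -596.575, 231.327] pointing down, gripper open.
Joint ranges: [-3.1, 3.1], [-0.84, 2.19], [0.05, 2.79], [-1.13, 4.28], [0.06, 2.93], [-2.69, 2.69]. Speed limits (rad/s): [2.22, 2.22, 2.79, 3.14, 3.14, 3.14].

### API

Orientations are given as a rotation vector (axis times angle).
In Python, from station import * gives the robot as it stands.
- The arm moves only by the tool step_arm, never from a script. Its argument "rows" is a list of rows, each a list of 3 entries, a list of its own where there are three numbers: the shift along the world's x, y, z normalised to -1 to 1, where 1 is 500 mm, then the turn, a rotation vector about the world's x, y, z normalised to -1 to 1, where 1 is 180 degrees, then the gripper's target within -1 to 1 (shut at 1, half-way at 0, fully open at -1). In form: [[[x, y, z], [ax, ay, az], jaw], ...]. A call has 1 to 5 rows; each row is the pose to reach, as a shift and turn from the pose commanded when the call began, turning the shorter way round; what a row does not reach only later rows make up. A row lasts 1/12 s, in which the tool goes at most 41.7 mm and 7.16 degrees, less where a joint would pass 70% of its speed; a pose out of reach is approached as far as the arm can. A call with a number of a shift or a turn outside -1 to 1 is refused whole. A call with a gripper value outside its range is refused whole. The fingers move at their own pace and stop on an object; the grip force is fixed at half the most. Time passes only in rows, so rows that repeat a pose let the fingers close. It gives the time, the measured TCP pose, the force and the opening at its end, in the units of the state.
- get_obs(): the state, without advancing time (a new reading comes with each control period).
- snapshot(name): name is "side" or "top"; returns the picture (480x640x3 uint8, red, green, blue); there is no depth.
- calibration(name): a dict with "fx", "fy", "cx", "cy" (pixels), "k1" (the pictures are not rectified: a ray, as slopes to the right and down, at radius r is drawn at 1 + k1 r^2 times it, then the intrinsics apply), "R" (3x3) and "t" (3): a world point X has camera coordinates R X + t. Camera axes: x right, y down, z forward; pixel columns grow to the right and rows downward; lengths in mm; the calibration is good to about 2 mm. A picture is of the moment at which its call begins. calibration takes no time and is no camera call.
- close_job(): hands the job in, once; it reports no verdict.
The state is a dict: "time": time; "joint_pos": joint angles; "qd": joint speeds; "tau": joint torques, N m; "ee_pos": TCP position; "tool_rot": TCP orientation; "contact_force": force on the tool from outside, world axes, zero at the start; "moment": the same for the moment, N m; "grip_width": finger opening in mm.
Only numpy, scipy, OpenCV 4.12 (cv2) and the standard library are available. Lean on these libraries where they do the work, as an engineer would, in place of code of your own. Each camera call takes 0.05 s, during which the arm holds its last target.

## Working session

There is one attempt and no reset: what is moved stays moved. The work goes in short steps, Python scripts to look and compute and a tool call to move; the robot and the scene stay as the last step left them, time stands still between calls to the robot, and variables do not carry over. Pictures are saved under pics/ and viewed, and the job is handed in when it is done.

Besides the shell and the picture viewer there is one more tool, called as name(argument=value, ...) on one line, values as JSON. step_arm: Moves the arm, as the interface text tells. Its arguments: {"type":"object","properties":{"rows":{"type":"array","items":{"type":"array"}}},"required":["rows"]}

```bash
mkdir -p pics; ls
python3 - <<'E'
from station import *
import cv2,json
o=get_obs(); print(o)
for n in("side","top"):
    c=calibration(n); print(n,c)
    cv2.imwrite(f"pics/{n}0.png",snapshot(n)[:,:,::-1])
E
```

```text
pics
{'time': 0.0, 'joint_pos': array([-1.37358863e+00,  4.91525587e-01,  1.55948941e+00, -2.23751960e-06,
        1.09172598e+00, -1.05605818e-01]), 'qd': array([ 0.00051324,  0.00043469,  0.00123844,  0.00053495, -0.00039827,
       -0.00067988]), 'tau': array([-1.27348580e-03, -6.18449807e+01, -2.61595917e+01, -2.17110146e-04,
        4.15627146e-03, -1.49998601e-05]), 'ee_pos': array([ 186.34727731, -596.30870819,  230.73509345]), 'tool_rot': array([-3.10451829e+00, -4.73671703e-01,  8.56696729e-05]), 'contact_force': array([-0.87039915,  0.39455744,  0.6219533 ]), 'moment': array([ 0.01984798, -0.00282796, -0.00689039]), 'grip_width': 85.6517871257477}
side {'fx': 474.17584337340804, 'fy': 474.17584337340804, 'cx': 322.8005914703421, 'cy': 244.731739479178, 'k1': -0.07667149682917011, 'R': array([[-0.73526148, -0.67773974,  0.00770768],
       [-0.43372163,  0.46173328, -0.77374927],
       [ 0.52084173, -0.57225102, -0.63344508]]), 't': array([285.33707702, 342.06736079, 966.99135891])}
top {'fx': 500.17089376017816, 'fy': 500.17089376017816, 'cx': 313.1345254509694, 'cy': 242.67486998303212, 'k1': -0.1382916545598721, 'R': array([[ 0.02019467, -0.99945056, -0.0262821 ],
       [-0.99374452, -0.0171776 , -0.11034836],
       [ 0.10983626,  0.02834614, -0.99354541]]), 't': array([ -73.99237749,  479.75861563, 1395.62911197])}
```

View pics/top0.png

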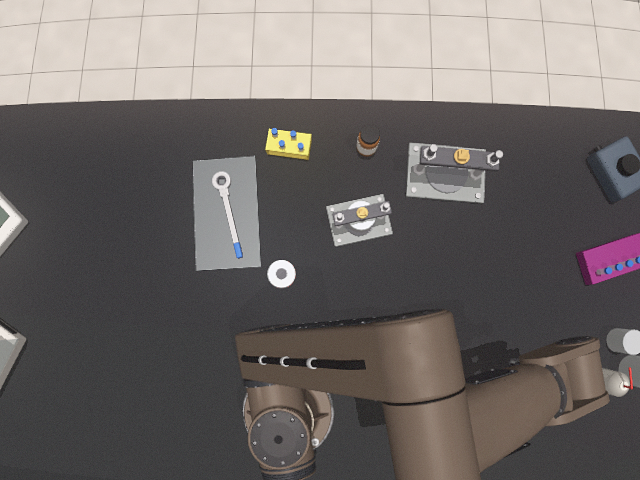

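View pics/side0.png

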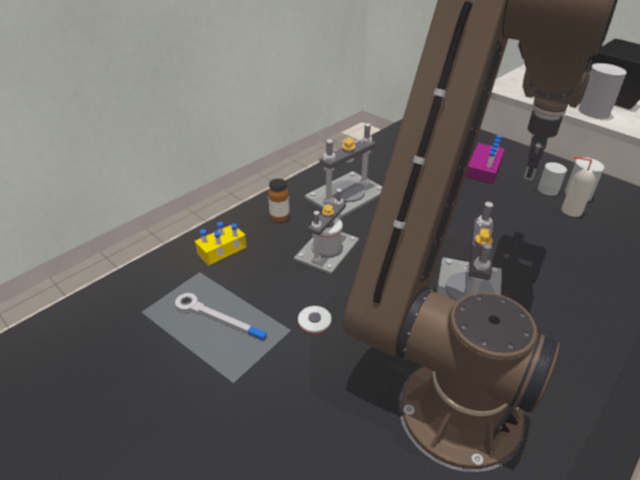

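```bash
cat > h.py <<'E'
import numpy as np,cv2
from station import *
def proj(n,X):
    c=calibration(n);p=np.atleast_2d(X)@c['R'].T+c['t'];s=p[:,:2]/p[:,2:]
    s=s*(1+c['k1']*(s**2).sum(1,keepdims=True))
    return s*[c['fx'],c['fy']]+[c['cx'],c['cy']]
def ray(n,uv):
    c=calibration(n);d=(np.array(uv,float)-[c['cx'],c['cy']])/[c['fx'],c['fy']]
    s=d.copy()
    for _ in range(20): s=d/(1+c['k1']*(s@s))
    return -c['R'].T@c['t'], c['R'].T@np.array([*s,1])
def atz(n,uv,z):
    o,d=ray(n,uv);return o+d*(z-o[2])/d[2]
def tri(a,b):
    (o1,d1),(o2,d2)=ray('top',a),ray('side',b)
    A=np.c_[d1,-d2];t=np.linalg.lstsq(A,o2-o1,rcond=None)[0]
    p,q=o1+d1*t[0],o2+d2*t[1];return (p+q)/2,np.linalg.norm(p-q)
def crop(src,x,y,w,h,s,dst):
    im=cv2.imread(src)[y:y+h,x:x+w];im=cv2.resize(im,None,fx=s,fy=s,interpolation=cv2.INTER_CUBIC)
    for k in range(0,w,10):
        cv2.putText(im,str(x+k),(k*s,8),0,.3,(0,255,255),1) if k%20==0 else 0; cv2.line(im,(k*s,10),(k*s,14),(0,255,255),1)
    for k in range(0,h,10):
        cv2.putText(im,str(y+k),(0,k*s+4),0,.3,(0,255,255),1); 
    cv2.imwrite(dst,im)
E
python3 - <<'E'
from h import *
crop('pics/top0.png',185,145,80,60,8,'pics/a1.png')
crop('pics/top0.png',185,200,110,80,7,'pics/a2.png')
crop('pics/top0.png',320,185,80,65,9,'pics/a3.png')
crop('pics/side0.png',280,170,90,110,5,'pics/a4.png')
crop('pics/side0.png',140,270,155,110,5,'pics/a5.png')
E
```

```text
(no output)
```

View pics/a1.png

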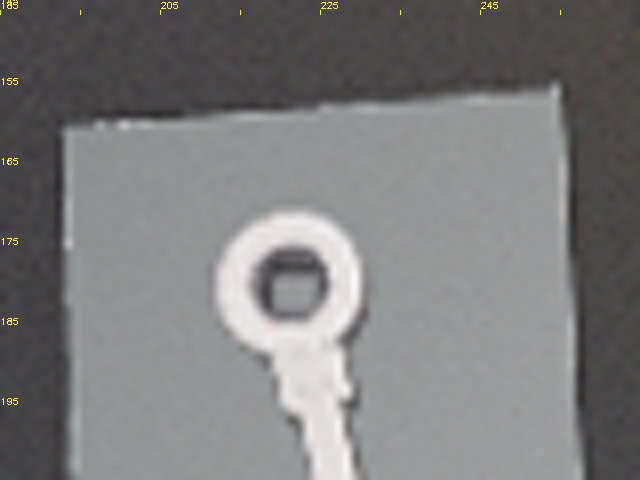

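View pics/a2.png

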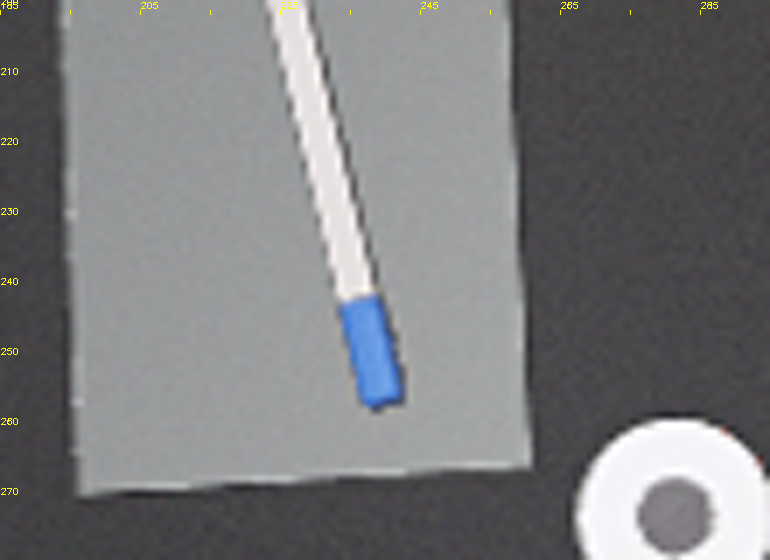

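View pics/a3.png

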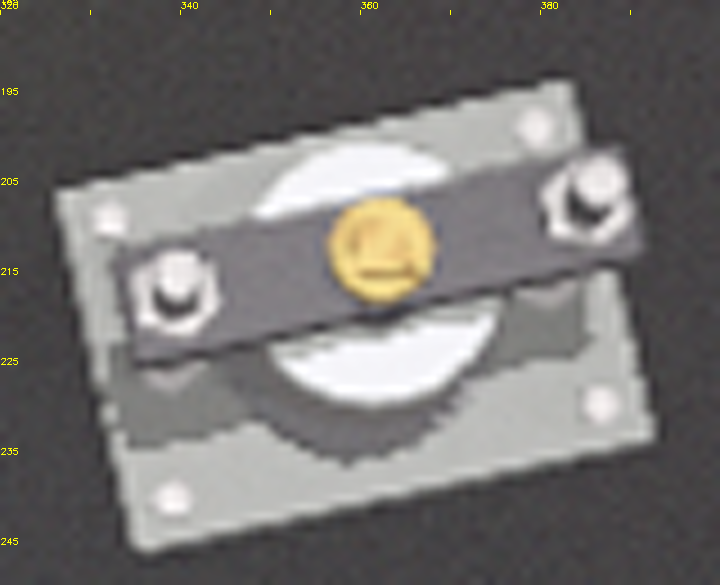

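View pics/a4.png

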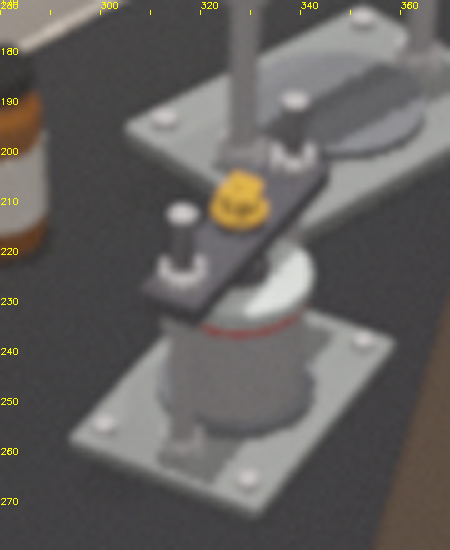

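View pics/a5.png

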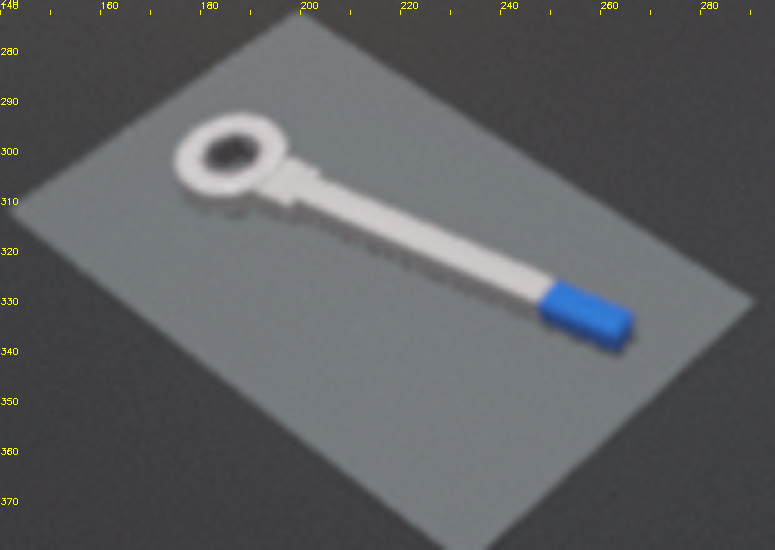

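Run:
```python
from h import *
B=[atz('top',p,12) for p in [(326.3,206),(383,193.8),(392.7,233.7),(335.7,246)]]
B=np.array(B);print(B.round(1));print(B.mean(0).round(1),[np.linalg.norm(B[i]-B[i-1]).round(1) for i in range(4)])
e=B[0]+B[3]-B[1]-B[2];print('yaw y-axis',np.degrees(np.arctan2(-e[0],e[1])))
r=atz('top',(221.1,180.2),20);g=atz('top',(236,242.7),20);g2=atz('top',(239.4,257.5),20)
print('ring',r,g,g2,np.linalg.norm(r-g),np.linalg.norm(r-g2),np.degrees(np.arctan2((r-g)[1],(r-g)[0])))
print('side ring',atz('side',(184.5,300.3),20), 'blue end',atz('side',(263.5,334),20), 'start', atz('side',(248.5,327.5),20))
M=np.array([atz('top',p,4) for p in [(193.2,161),(254.8,156),(260.5,266.8),(196.2,270.3)]])
print('mat',M.round(1),M.mean(0),[np.linalg.norm(M[i]-M[i-1]).round(1) for i in range(4)])
print('screw top',atz('top',(361.8,210.5),155),tri((361.8,210.5),(327,205)))
print('pillars',[atz('top',p,172).round(1) for p in [(339.7,214.8),(386.8,204.9)]], [tri(*p) for p in [((339.7,214.8),(314.8,212.2)),((386.8,204.9),(337.2,189.5))]])
```

```text
[[ 589.9 -100.5   12. ]
 [ 628.7 -264.5   12. ]
 [ 512.4 -292.7   12. ]
 [ 474.1 -129.4   12. ]]
[ 551.3 -196.8   12. ] [np.float64(119.4), np.float64(168.4), np.float64(119.6), np.float64(167.7)]
yaw y-axis 13.262866737037537
ring [661.02397438 208.40927088  20.        ] [477.77307177 156.89362055  20.        ] [435.32501248 145.48666403  20.        ] 190.35428950727984 234.305944981612 15.701780512177255
side ring [660.88932851 214.2474297   20.        ] blue end [436.28555504 150.82789327  20.        ] start [476.66985527 161.83901736  20.        ]
mat [[723.2 299.7   4. ]
 [739.3 114.1   4. ]
 [410.9  86.    4. ]
 [396.7 274.2   4. ]] [567.54079328 193.50350514   4.        ] [np.float64(327.5), np.float64(186.3), np.float64(329.7), np.float64(188.7)]
screw top [ 553.02041352 -193.42731683  155.        ] (array([ 553.07040057, -193.59387939,  153.99207452]), np.float64(0.3219251650604606))
pillars [array([ 537.9, -135.8,  172. ]), array([ 565.7, -256.4,  172. ])] [(array([ 540.01266029, -134.89684185,  166.79958532]), np.float64(3.2022125492614157)), (array([ 568.5220951 , -255.66159617,  166.95393308]), np.float64(4.535716924777569))]
```

Run:
```python
from h import *
for n in('top','side'):
    a=np.mean([snapshot(n).astype(float) for _ in range(8)],0)[:,:,::-1]
    np.save(n+'m.npy',a)
    cv2.imwrite(f'pics/{n}m.png',a.round().astype(np.uint8))
def c(n,x,y,w,h,s,lo,hi):
    a=np.load(n+'m.npy')[y:y+h,x:x+w];a=np.clip((a-lo)/(hi-lo)*255,0,255).astype(np.uint8)
    return cv2.resize(a,(w*s,h*s),interpolation=cv2.INTER_CUBIC)
t=np.hstack([c('top',352,200,20,20,20,0,255),c('top',211,170,20,20,20,60,255)])
b=np.hstack([c('side',317,195,20,20,20,0,255),c('side',174,290,26,20,20,40,240)[:, :400]])
cv2.imwrite('pics/z.png',t);cv2.imwrite('pics/z2.png',b)
```

```text
(no output)
```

View pics/z.png

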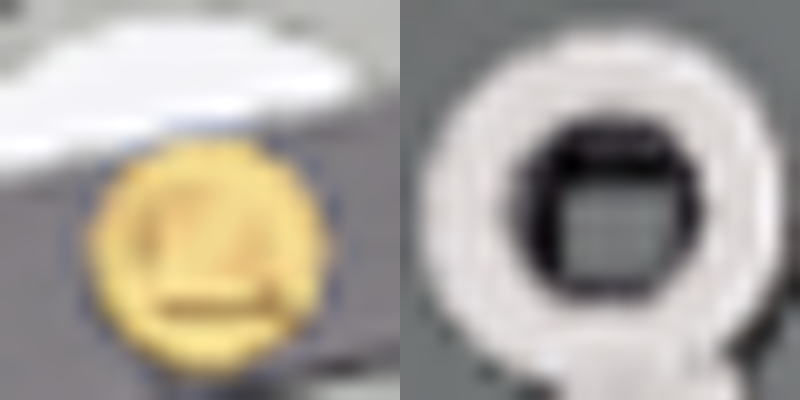

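View pics/z2.png

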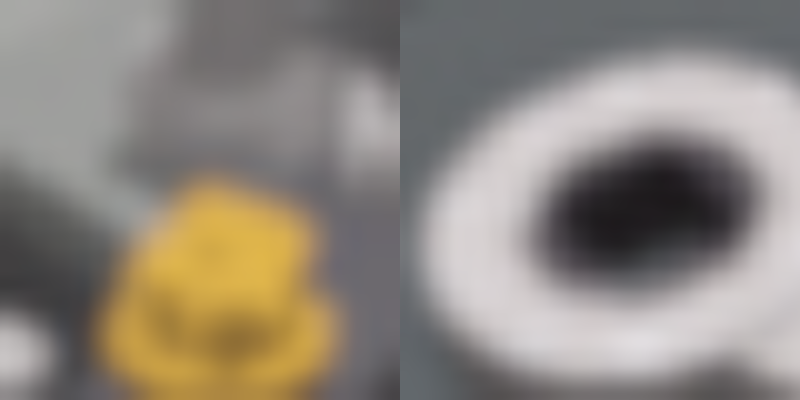

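Run:
```python
from h import *
a=np.load('topm.npy').mean(2)
print(a[174:190,214:230].round().astype(int))
s=np.load('topm.npy');print(s[203:220,353:371,1].round().astype(int))
```

```text
[[168 217 229 225 225 227 224 221 221 224 226 225 233 219 179 150]
 [216 231 227 226 220 214 195 182 191 205 217 225 226 232 218 157]
 [228 228 226 219 182 121 106 110 111 116 168 220 227 226 238 174]
 [227 228 218 178 111  78  95  99  95 105 107 193 224 226 235 211]
 [226 230 186 123  86  64  77  77  73  71  84 115 222 228 227 232]
 [227 226 177 118  83 103 121 124 123 123 118 107 215 226 226 240]
 [227 213 159 110  76 137 154 152 153 154 137  90 189 223 226 242]
 [228 221 167 100  73 136 152 150 152 151 133 105 207 225 224 240]
 [229 232 195 114  73 137 153 151 151 151 127 144 226 228 226 230]
 [229 228 217 157  90 130 142 143 142 137 144 197 224 227 233 200]
 [231 228 231 206 155 121 111 120 118 138 195 224 225 233 229 153]
 [227 229 228 230 210 191 190 194 189 201 224 226 228 238 194 115]
 [197 228 231 228 227 228 232 231 229 228 228 228 230 201 120  94]
 [162 198 220 226 234 230 227 225 225 226 232 216 212 138  96 125]
 [148 133 174 196 221 222 223 219 217 220 228 209 210 183 120 150]
 [149 148 143 123 142 205 219 214 213 218 220 223 228 220 142 149]]
[[221 242 246 246 245 244 2
[... 548 characters left out ...]
215 216 180 111 123 124]
 [125 126 122 148 195 188 169 203 206 215 215 202 208 222 193 127 124 125]
 [128 127 122 151 204 191 168 210 214 216 209 194 202 221 201 147 122 123]
 [127 127 121 134 197 208 197 221 218 212 200 195 201 216 196 131 124 126]
 [126 126 126 116 187 223 213 219 218 217 220 200 161 205 200 114 125 126]
 [127 127 128 104 144 207 203 155 152 153 158 153 140 163 158 120 126 125]
 [127 127 128 122 105 168 214 218 217 215 214 217 199 135 111 126 128 129]
 [127 126 127 126 122 118 134 184 215 221 212 171 141 129 123 124 116 110]
 [127 128 128 130 129 124 102 104 130 137 130 106 105 106  94  78  77 105]
 [128 128 129 128 131 132 113  94 102  88  73  64  76 102 132 163 177 177]]
```

Run:
```python
from h import *
for nm,p,z in(('bore',(222,179),4),('screw',(361,215),140)):
    p=np.array(p,float)
    d=atz('top',p-[5,0],z)-atz('top',p+[5,0],z); e=atz('top',p-[0,5],z)-atz('top',p+[0,5],z)
    print(nm,np.degrees(np.arctan2(-d[0],d[1])),np.degrees(np.arctan2(e[1],e[0])))
# reproject screw head for different yaws vs side & top
for y in(-5,0,5,10):
    th=np.radians(y);c=np.array([552.5,-195.5,156.]);k=8.5
    P=[c+[k*(np.cos(th)*i-np.sin(th)*j),k*(np.sin(th)*i+np.cos(th)*j),0] for i,j in((1,1),(1,-1),(-1,-1),(-1,1))]
    print(y,proj('top',P).round(1).tolist(),proj('side',P).round(1).tolist())
```

```text
bore 0.40928447933718914 2.6967196082923337
screw 0.9909344805628529 0.4692390037280452
-5 [[359.7, 207.1], [366.2, 207.8], [365.6, 214.2], [359.1, 213.5]] [[323.1, 204.0], [327.8, 201.6], [332.1, 204.3], [327.4, 206.7]]
0 [[359.4, 207.4], [365.9, 207.5], [365.9, 213.9], [359.3, 213.8]] [[323.1, 204.2], [327.4, 201.6], [332.1, 204.1], [327.8, 206.7]]
5 [[359.1, 207.7], [365.6, 207.2], [366.1, 213.6], [359.6, 214.1]] [[323.1, 204.5], [327.0, 201.7], [332.0, 203.9], [328.2, 206.7]]
10 [[358.9, 208.0], [365.3, 207.0], [366.4, 213.3], [359.9, 214.3]] [[323.2, 204.7], [326.6, 201.7], [332.0, 203.6], [328.6, 206.7]]
```

Run:
```python
import station
print([ (k,getattr(station,k)) for k in dir(station) if not k.startswith('_')])
```

```text
[('PlanningError', <class 'station.PlanningError'>), ('calibration', <function make.<locals>.<lambda> at 0x7f9ae68b0680>), ('close_job', <function connect.<locals>.done at 0x7f9ae6827740>), ('get_obs', <function make.<locals>.<lambda> at 0x7f9ae68b05e0>), ('pinch_z', 18.700000000000003), ('snapshot', <function make.<locals>.drawn_camera at 0x7f9ae68b00e0>)]
```

step_arm(rows=[[[0.628, 0.494, 0.14], [0, 0, -0.01], -1], [[0.628, 0.494, 0.14], [0, 0, -0.01], -1], [[0.628, 0.494, 0.14], [0, 0, -0.01], -1], [[0.628, 0.494, 0.14], [0, 0, -0.01], -1], [[0.628, 0.494, 0.14], [0, 0, -0.01], -1]])

```text
time: 1.32
ee_pos: [348.9, -468.3, 267.7]
tool_rot: [3.113, 0.424, 0.0]
contact_force: [0.7, -0.1, 1.0]
grip_width: 85.4
```

step_arm(rows=[[[0.42, 0.74, 0.0], [0, 0, 0], -1], [[0.42, 0.74, 0.0], [0, 0, 0], -1], [[0.42, 0.74, 0.0], [0, 0, 0], -1], [[0.42, 0.74, 0.0], [0, 0, 0], -1], [[0.42, 0.74, 0.0], [0, 0, 0], -1]])

```text
time: 1.73
ee_pos: [451.1, -286.7, 267.5]
tool_rot: [3.112, 0.425, 0.0]
contact_force: [0.6, -1.1, -0.3]
grip_width: 85.3
```

step_arm(rows=[[[0.22, 0.92, 0.0], [0, 0, 0], -1], [[0.22, 0.92, 0.0], [0, 0, 0], -1], [[0.22, 0.92, 0.0], [0, 0, 0], -1], [[0.22, 0.92, 0.0], [0, 0, 0], -1], [[0.22, 0.92, 0.0], [0, 0, 0], -1]])

```text
time: 2.15
ee_pos: [499.0, -83.9, 267.5]
tool_rot: [3.112, 0.425, 0.001]
contact_force: [1.4, -0.1, -0.1]
grip_width: 85.1
```

step_arm(rows=[[[0.09, 0.52, -0.28], [0, 0, 0], -1], [[0.09, 0.52, -0.28], [0, 0, 0], -1], [[0.09, 0.52, -0.28], [0, 0, 0], -1], [[0.09, 0.52, -0.28], [0, 0, 0], -1], [[0.09, 0.52, -0.28], [0, 0, 0], -1]])

```text
time: 2.57
ee_pos: [530.4, 97.3, 169.0]
tool_rot: [3.113, 0.425, 0.001]
contact_force: [1.6, -0.5, -0.2]
grip_width: 85.6
```

Run:
```python
from h import *
o=get_obs();p=o['ee_pos'];print(p, [545.5,176,60]-p)
```

```text
[530.40325634  97.32700442 168.99007198] [  15.09674366   78.67299558 -108.99007198]
```

step_arm(rows=[[[0.03, 0.157, -0.19], [0, 0, 0.005], -1], [[0.03, 0.157, -0.19], [0, 0, 0.005], -1], [[0.03, 0.157, -0.19], [0, 0, 0.005], -1], [[0.03, 0.157, -0.19], [0, 0, 0.005], -1], [[0.03, 0.157, -0.19], [0, 0, 0.005], -1]])

```text
time: 2.98
ee_pos: [544.6, 174.8, 73.0]
tool_rot: [3.108, 0.453, -0.005]
contact_force: [-0.6, -0.5, 0.5]
grip_width: 85.1
```

Run:
```python
from h import *
o=get_obs();p=o['ee_pos'];print(p,o['tool_rot'])
for n in('top','side'): cv2.imwrite(f'pics/{n}1.png',snapshot(n)[:,:,::-1])
crop('pics/side1.png',120,200,200,150,4,'pics/b.png')
crop('pics/top1.png',180,140,120,140,4,'pics/b2.png')
print(proj('top',[p,p+[0,0,18]]),proj('side',[p,p+[0,0,18]]))
```

```text
[544.5799147  174.83228055  72.98257687] [ 3.1084853   0.45276675 -0.00521709]
[[227.15779096 216.67496647]
 [225.87724538 215.61792342]] [[223.20543459 300.35415847]
 [222.21317027 294.92563119]]
```

View pics/b.png

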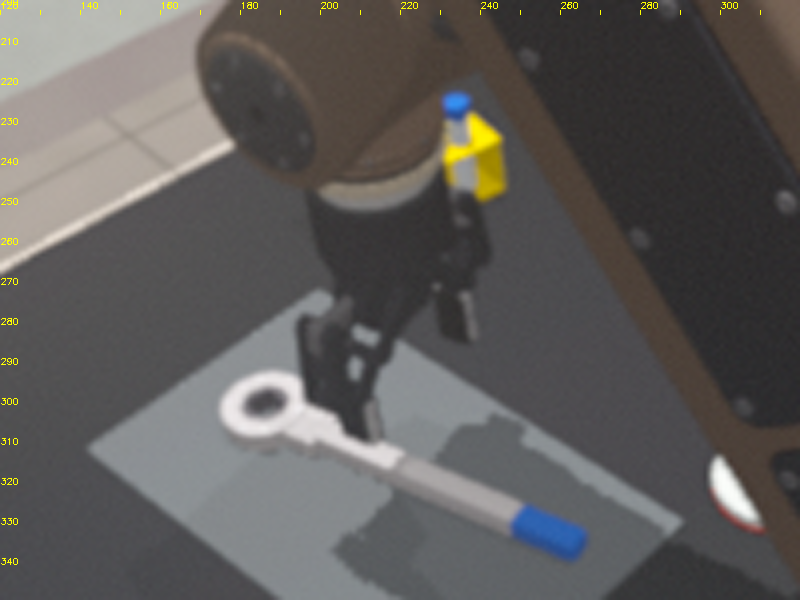

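View pics/b2.png

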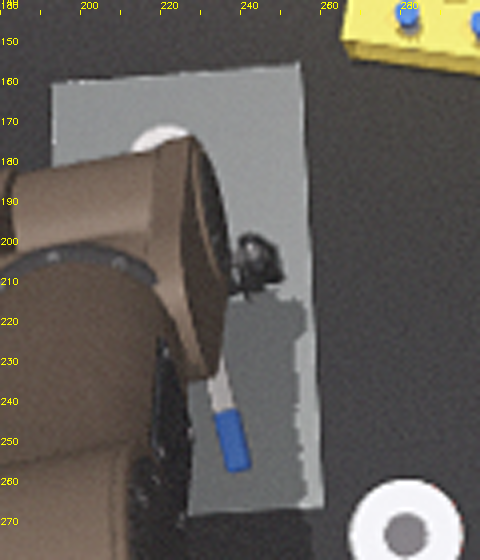

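step_arm(rows=[[[0.002, 0.004, -0.07], [0, 0, -0.005], -1], [[0.002, 0.004, -0.134], [0, 0, -0.005], -1], [[0.002, 0.004, -0.134], [0, 0, -0.005], 0], [[0.002, 0.004, -0.134], [0, 0, -0.005], 1], [[0.002, 0.004, -0.134], [0, 0, -0.005], 1]])

```text
time: 3.5
ee_pos: [547.4, 175.5, 9.8]
tool_rot: [-3.113, -0.424, -0.004]
contact_force: [-0.4, 0.3, -0.1]
grip_width: 51.6
```

step_arm(rows=[[[0, 0, 0], [0, 0, 0], 1], [[0, 0, 0], [0, 0, 0], 1], [[0, 0, 0], [0, 0, 0], 1], [[0, 0, 0], [0, 0, 0], 1]])

```text
time: 3.83
ee_pos: [547.0, 176.1, 9.5]
tool_rot: [-3.113, -0.425, -0.004]
contact_force: [-2.3, -0.9, 13.3]
grip_width: 14.4
```

Run:
```python
from h import *
o=get_obs();print(o)
for n in('side',): cv2.imwrite(f'pics/{n}2.png',snapshot(n)[:,:,::-1])
crop('pics/side2.png',120,230,200,140,4,'pics/b3.png')
```

```text
{'time': 3.8333, 'joint_pos': array([ 1.96589214e-01,  7.24628943e-01,  1.85833120e+00, -2.47129122e-04,
        5.56120700e-01,  1.49598063e+00]), 'qd': array([-9.54102902e-04,  9.94460830e-05,  4.35119622e-04, -1.77841470e-03,
        8.29646302e-05, -5.13380774e-04]), 'tau': array([ -0.14675761, -56.8907547 , -12.83438265,   0.08202199,
        -0.57180293,   0.06528191]), 'ee_pos': array([547.03724497, 176.10909352,   9.50038781]), 'tool_rot': array([-3.11264135, -0.42533762, -0.0039507 ]), 'contact_force': array([-2.28847058, -0.92094546, 13.33360421]), 'moment': array([-0.08243827,  0.3509515 ,  0.04015459]), 'grip_width': 14.393814705081688}
```

View pics/b3.png

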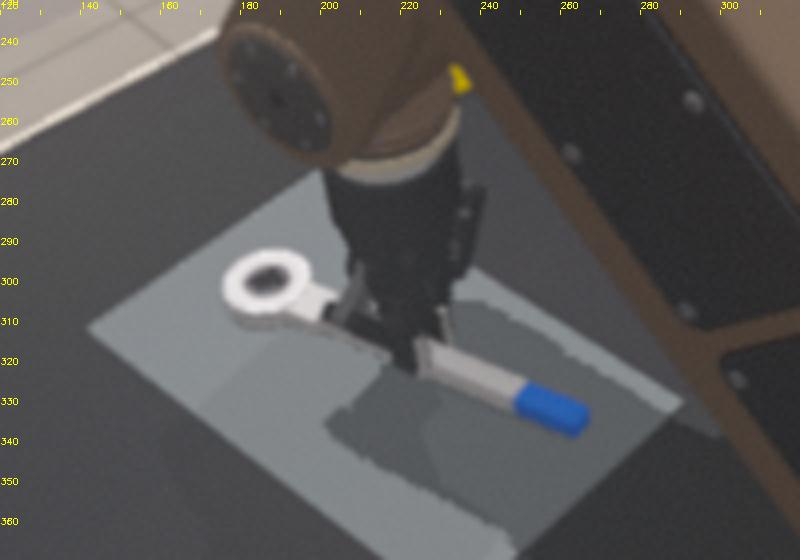

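step_arm(rows=[[[0, 0, 0.04], [0, 0, 0], 1], [[0, 0, 0.1], [0, 0, 0], 1], [[0, 0, 0.16], [0, 0, 0], 1], [[0, 0, 0.24], [0, 0, 0], 1], [[0, 0, 0.32], [0, 0, 0], 1]])

```text
time: 4.3
ee_pos: [545.4, 175.8, 169.2]
tool_rot: [3.112, 0.425, -0.003]
contact_force: [1.4, 1.0, -4.3]
grip_width: 14.2
```

Run:
```python
from h import *
o=get_obs();print(o['time'],o['ee_pos'],o['tool_rot'],o['contact_force'],o['moment'],o['grip_width'])
for n in('side','top'): cv2.imwrite(f'pics/{n}3.png',snapshot(n)[:,:,::-1])
crop('pics/side3.png',120,150,200,150,4,'pics/b3.png')
crop('pics/top3.png',160,120,140,150,4,'pics/b4.png')
```

```text
4.3 [545.42807856 175.76174496 169.19274202] [ 3.11243465e+00  4.25124686e-01 -2.88574506e-03] [ 1.42459758  1.04279474 -4.30076761] [-0.0031833   0.035851    0.03363156] 14.207228078419043
```

View pics/b3.png

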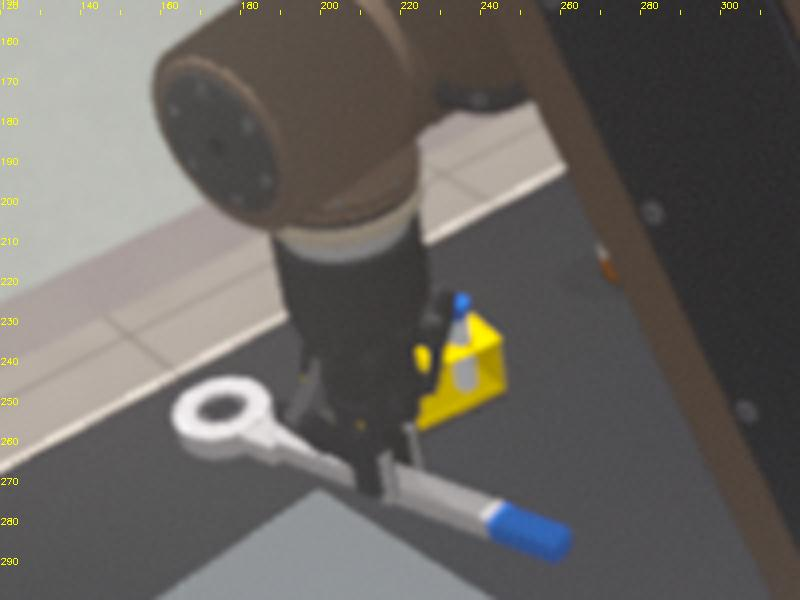

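View pics/b4.png

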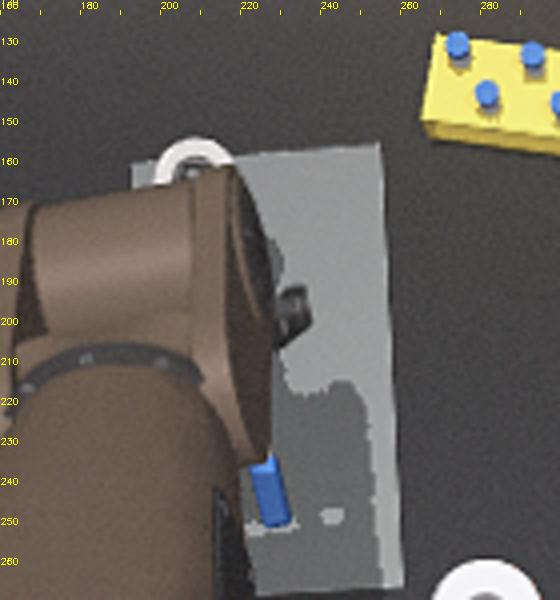

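Run:
```python
from h import *
for z in(20,175,180): print(z,proj('top',[[660,208,z],[687,208,z],[660,235,z],[660,181,z]]).round(1).tolist())
print(tri((206.3,165.5),(174.8,251.3)), tri((230,250.7),(260,281)))
for z in (160,165,170,175,180): print(z, atz('top',(206.3,165.5),z).round(1),atz('side',(174.8,251.3),z).round(1), '|',atz('top',(230,250.7),z).round(1),atz('side',(260,281.),z).round(1))
```

```text
20 [[221.2, 180.5], [221.7, 171.6], [212.2, 180.5], [230.3, 180.6]]
175 [[209.0, 166.8], [209.6, 156.9], [199.0, 166.8], [219.2, 166.9]]
180 [[208.6, 166.3], [209.1, 156.4], [198.5, 166.3], [218.8, 166.4]]
(array([659.76737114, 211.55128832, 180.04833091]), np.float64(6.826224535738381)) (array([439.68651049, 141.79463212, 181.19547239]), np.float64(0.0806601769109089))
160 [667.6 219.3 160. ] [679.4 198.9 160. ] | [441.6 145.9 160. ] [457.6 128.2 160. ]
165 [666.3 218.1 165. ] [673.6 201.6 165. ] | [441.1 145.  165. ] [453.4 131.4 165. ]
170 [664.9 216.8 170. ] [667.9 204.3 170. ] | [440.7 144.  170. ] [449.2 134.6 170. ]
175 [663.6 215.5 175. ] [662.1 207.1 175. ] | [440.2 143.  175. ] [444.9 137.8 175. ]
180 [662.2 214.2 180. ] [656.3 209.8 180. ] | [439.8 142.  180. ] [440.7 141.  180. ]
```

Run:
```python
from h import *
L,B,R=[atz('side',p,12) for p in((292.7,257.3),(331,272.7),(357,238))]
print(L,B,R,(L+R)/2,np.linalg.norm(L-B),np.linalg.norm(B-R))
print('nuts/collar side', atz('side',(327,210),142), atz('side',(327.3,204.5),155.8))
print('top collar', atz('top',(361.8,210.9),140),atz('top',(362,210.3),155.8))
```

```text
[587.73929121 -92.9154956   12.        ] [ 467.84601885 -118.84389998   12.        ] [ 512.21065743 -282.27227177   12.        ] [ 549.97497432 -187.59388368   12.        ] 122.6649049613974 169.3430065348835
nuts/collar side [ 548.66443558 -189.22017328  142.        ] [ 552.17706606 -194.00511603  155.8       ]
top collar [ 554.62106903 -194.46656154  140.        ] [ 553.41399632 -193.88765528  155.8       ]
```

step_arm(rows=[[[-0.1, -0.36, 0.1], [0, 0, 0], 1], [[-0.1, -0.36, 0.1], [0, 0, 0], 1], [[-0.1, -0.36, 0.1], [0, 0, 0], 1], [[-0.1, -0.36, 0.1], [0, 0, 0], 1], [[-0.1, -0.36, 0.1], [0, 0, 0], 1]])

```text
time: 4.82
ee_pos: [494.8, -6.5, 218.0]
tool_rot: [3.112, 0.424, -0.001]
contact_force: [0.6, 0.1, -3.8]
grip_width: 13.5
```

Run:
```python
from h import *
o=get_obs();print(o['time'],o['ee_pos'],o['tool_rot'],o['contact_force'],([437.4,-227.7,215]-o['ee_pos'])/500)
```

```text
4.8167 [494.76997153  -6.50616341 218.00035866] [ 3.11241703e+00  4.24096167e-01 -1.21455538e-03] [ 0.63183371  0.10524987 -3.81866147] [-0.11473994 -0.44238767 -0.00600072]
```

step_arm(rows=[[[-0.115, -0.442, 0], [0, 0, 0], 1], [[-0.115, -0.442, 0], [0, 0, 0], 1], [[-0.115, -0.442, 0], [0, 0, 0], 1], [[-0.115, -0.442, 0], [0, 0, 0], 1], [[-0.115, -0.442, 0], [0, 0, 0], 1]])

```text
time: 5.23
ee_pos: [442.5, -207.2, 217.2]
tool_rot: [-3.112, -0.425, 0.001]
contact_force: [0.4, -0.8, -3.9]
grip_width: 14.0
```

step_arm(rows=[[[0, -0.04, -0.04], [0, 0, 0], 1], [[0, -0.04, -0.04], [0, 0, 0], 1], [[0, -0.04, -0.04], [0, 0, 0], 1]])

```text
time: 5.48
ee_pos: [442.8, -226.2, 196.4]
tool_rot: [-3.111, -0.421, 0.003]
contact_force: [-0.0, 0.4, -2.9]
grip_width: 14.0
```

Run:
```python
from h import *
o=get_obs();print(o['time'],o['ee_pos'],o['tool_rot'],o['contact_force'],o['moment'],([437.4,-227.7,195]-o['ee_pos'])/500)
for n in('side','top'): cv2.imwrite(f'pics/{n}4.png',snapshot(n)[:,:,::-1])
crop('pics/side4.png',270,130,130,100,6,'pics/b3.png')
crop('pics/top4.png',310,170,110,90,7,'pics/b4.png')
```

```text
5.4833 [ 442.83925496 -226.15976252  196.3959756 ] [-3.11128225 -0.42105657  0.00349872] [-0.04694592  0.38000791 -2.90267042] [-0.01026418  0.09833065  0.00845726] [-0.01087851 -0.00308047 -0.00279195]
```

View pics/b3.png

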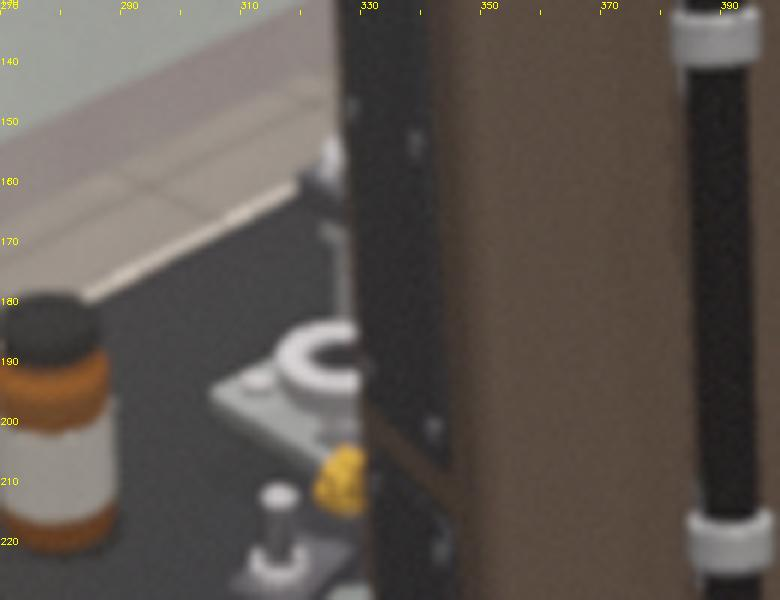

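View pics/b4.png

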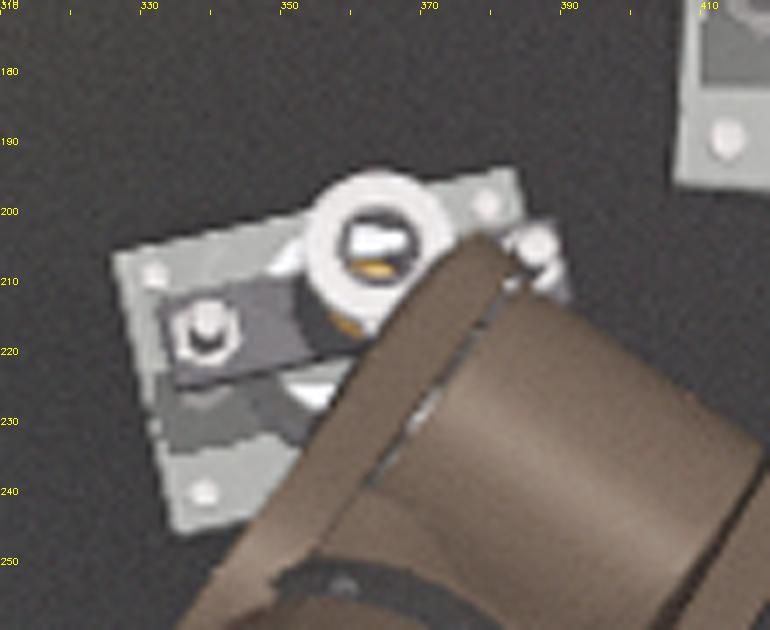

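Run:
```python
from h import *
for z in (203,207):print(atz('top',(363.9,204.6),z), atz('side',(325,188.8),z))
print(proj('top',[[559,-194,207],[586,-194,207],[559,-167,207],[559,-221,207]]))
print('expect from tcp', np.array([442.8,-226.2])+120*np.array([np.cos(np.radians(15.5)),np.sin(np.radians(15.5))]))
```

```text
[ 559.57025164 -195.27552149  203.        ] [ 559.49776945 -192.15654909  203.        ]
[ 558.81014796 -194.98391945  207.        ] [ 555.30148189 -187.50806132  207.        ]
[[363.50658554 204.51843068]
 [363.57862484 193.91206619]
 [352.69387961 204.33567928]
 [374.31295373 204.70620626]]
expect from tcp [ 558.43565439 -194.13139487]
```

Run:
```python
from h import *
print('collar',atz('top',(361.9,212.2),138),'ring',atz('top',(363.5,204.15),206.9))
a=np.load('topm.npy')
hsv=cv2.cvtColor(a.round().astype(np.uint8),cv2.COLOR_BGR2HSV)
m=(hsv[...,1]>90)&(hsv[...,0]>8)&(hsv[...,0]<35);m[:200]=0;m[225:]=0;m[:,:345]=0;m[:,380:]=0
ys,xs=np.nonzero(m);print(xs.min(),xs.max(),ys.min(),ys.max(),xs.mean(),ys.mean(),m.sum())
# prediction of silhouette
def sil(c):
    P=[]
    t=np.linspace(0,6.28,60)
    for z in(133,138): P.append(np.c_[c[0]+15*np.cos(t),c[1]+15*np.sin(t),t*0+z])
    k=8.5;P.append(np.array([[c[0]+i*k,c[1]+j*k,152] for i in(1,-1) for j in(1,-1)]))
    return cv2.convexHull(proj('top',np.vstack(P)).astype(np.float32))
for c in([552,-196],[553,-196],[554,-195]):
    h=sil(c)[:,0];M=cv2.moments(h[:,None]);print(c,h.min(0),h.max(0),M['m10']/M['m00'],M['m01']/M['m00'],M['m00'])
a4=cv2.imread('pics/top4.png')
# base plate corner cross check (yaw done)
```

```text
collar [ 551.50988921 -194.89429287  138.        ] ring [ 559.95375974 -193.98424547  206.9       ]
357 367 207 218 361.91089108910893 212.27722772277227 101
[552, -196] [356.5096  206.41153] [368.01556 217.95363] 362.2584489227156 212.181848812632 104.0732905480545
[553, -196] [356.5131  206.03802] [368.01794 217.57918] 362.2613457170219 211.80786692355534 104.05700217513368
[554, -195] [356.13806 205.65813] [367.6406  217.19833] 361.8850833302812 211.42745700941015 104.03655553632416
```

step_arm(rows=[[[-0.016, -0.002, -0.02], [0, 0, 0], 1], [[-0.016, -0.002, -0.058], [0, 0, 0], 1], [[-0.016, -0.002, -0.058], [0, 0, 0], 1], [[-0.016, -0.002, -0.058], [0, 0, 0], 1]])

```text
time: 5.92
ee_pos: [436.0, -225.6, 168.8]
tool_rot: [-3.112, -0.427, 0.001]
contact_force: [-0.2, -0.6, -4.0]
grip_width: 14.1
```

Run:
```python
from h import *
o=get_obs();print(o['time'],o['ee_pos'],o['tool_rot'],o['contact_force'],o['moment'])
a=np.mean([snapshot('top').astype(float) for _ in range(4)],0)[:,:,::-1].round().astype(np.uint8);cv2.imwrite('pics/top5.png',a)
b=snapshot('side')[:,:,::-1];cv2.imwrite('pics/side5.png',b)
cv2.imwrite('pics/b4.png',np.hstack([cv2.resize(a[193:223,345:380],None,fx=16,fy=16,interpolation=cv2.INTER_CUBIC)[:480],cv2.resize(b[180:220,310:330],None,fx=12,fy=12,interpolation=cv2.INTER_CUBIC)]))
```

```text
5.9167 [ 436.03902235 -225.6464244   168.81113723] [-3.11170857e+00 -4.27184135e-01  1.20264574e-03] [-0.16550571 -0.55520101 -3.96075621] [-0.07558897  0.13416833 -0.00759944]
```

View pics/b4.png

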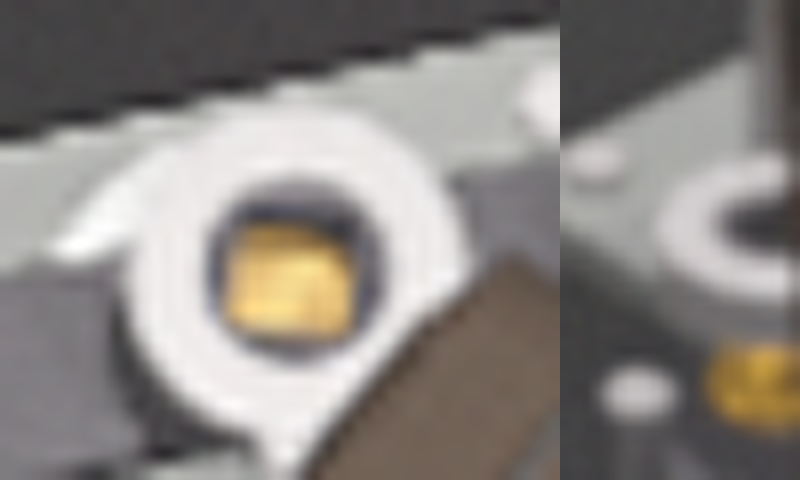

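Run:
```python
from h import *
print(atz('top',(363.1,209.4),179.3), proj('top',[[552,-195,156],[552,-195,160],[552,-195,163],[552,-195,179]]))
im=cv2.imread('pics/top5.png');g=im.min(2).astype(float)
# radial subpixel edge fit of the outer and inner ring boundary
def fit(c,r0,r1,sgn,angs):
    P=[]
    for t in np.radians(angs):
        r=np.arange(r0,r1,.1);x=(c[0]+r*np.cos(t)).astype(np.float32);y=(c[1]+r*np.sin(t)).astype(np.float32)
        v=cv2.remap(g.astype(np.float32),x[None],y[None],cv2.INTER_LINEAR)[0];d=np.gradient(v)*sgn
        k=d.argmax()
        P.append((x[k],y[k]))
    P=np.array(P);A=np.c_[2*P,np.ones(len(P))];s=np.linalg.lstsq(A,(P**2).sum(1),rcond=None)[0]
    res=np.hypot(*(P-s[:2]).T);return s[:2],np.sqrt(s[2]+s[:2]@s[:2]),res.std()
print('outer',fit((363.1,209.4),9,12.5,-1,range(150,340,8)))
print('inner',fit((363.1,209.4),4,7.5,1,range(0,360,8)))
```

```text
[ 551.60235417 -195.05029073  179.3       ] [[362.42961528 210.83074076]
 [362.53987356 210.56269201]
 [362.62300815 210.36057813]
 [363.07288747 209.2667655 ]]
outer (array([362.17328121, 208.420428  ]), np.float64(10.433182624137471), np.float64(0.6038664239148013))
inner (array([363.02270005, 209.37698637]), np.float64(5.747979450900763), np.float64(0.19657532061450622))
```

step_arm(rows=[[[0, 0, -0.012], [0, 0, 0], 1], [[0, 0, -0.02], [0, 0, 0], 1], [[0, 0, -0.028], [0, 0, 0], 1], [[0, 0, -0.028], [0, 0, 0], 1]])

```text
time: 6.5
ee_pos: [436.0, -226.7, 154.1]
tool_rot: [-3.113, -0.424, -0.0]
contact_force: [-0.5, 0.1, 1.1]
grip_width: 14.3
```

```bash
cat > s.py <<'E'
from h import *
o=get_obs();print(o['time'],o['ee_pos'].round(2),o['tool_rot'].round(4),'F',o['contact_force'].round(1),'M',o['moment'].round(2),o['grip_width'])
E
python3 s.py
```

```text
6.5 [ 436.02 -226.7   154.08] [-3.1126e+00 -4.2450e-01 -3.0000e-04] F [-0.5  0.1  1.1] M [ 0.22 -0.44  0.05] 14.29551105185288
```

```bash
cat > look.py <<'E'
from h import *
import sys
a=np.mean([snapshot('top').astype(float) for _ in range(2)],0)[:,:,::-1].round().astype(np.uint8);cv2.imwrite('pics/t_%s.png'%sys.argv[1],a)
b=snapshot('side')[:,:,::-1];cv2.imwrite('pics/s_%s.png'%sys.argv[1],b)
cv2.imwrite('pics/c_%s.png'%sys.argv[1],np.hstack([cv2.resize(a[193:225,343:382],None,fx=14,fy=14,interpolation=cv2.INTER_CUBIC)[:440],cv2.resize(b[180:224,305:330],None,fx=10,fy=10,interpolation=cv2.INTER_CUBIC)]))
E
python3 look.py 6
```

```text
(no output)
```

View pics/c_6.png

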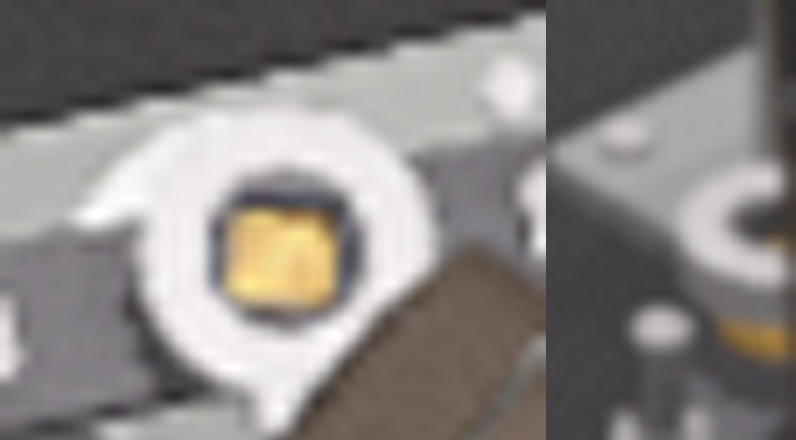

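step_arm(rows=[[[0, 0, -0.006], [0, 0, 0], 1], [[0, 0, -0.012], [0, 0, 0], 1], [[0, 0, -0.012], [0, 0, 0], 1]])

```text
time: 6.9
ee_pos: [435.8, -226.6, 148.3]
tool_rot: [-3.113, -0.425, 0.0]
contact_force: [-0.9, 0.5, 3.0]
grip_width: 14.0
```

```bash
python3 s.py
```

```text
6.9 [ 435.76 -226.6   148.25] [-3.1126e+00 -4.2480e-01  3.0000e-04] F [-0.9  0.5  3. ] M [ 0.32 -0.44  0.14] 13.96903885842643
```

step_arm(rows=[[[0, 0, -0.006], [0, 0, 0], 1], [[0, 0, -0.01], [0, 0, 0], 1], [[0, 0, -0.01], [0, 0, 0], 1]])

```text
time: 7.15
ee_pos: [435.7, -226.4, 142.8]
tool_rot: [-3.112, -0.425, 0.002]
contact_force: [1.6, 0.4, -3.5]
grip_width: 14.1
```

```bash
python3 s.py; python3 look.py 7
```

```text
7.15 [ 435.66 -226.41  142.84] [-3.1118e+00 -4.2510e-01  1.6000e-03] F [ 1.6  0.4 -3.5] M [ 0.12 -0.06  0.15] 14.070609981254423
```

View pics/c_7.png

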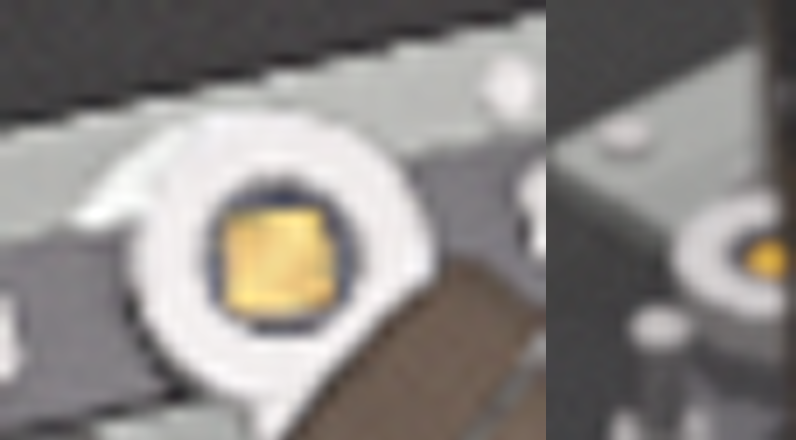

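step_arm(rows=[[[0, 0, -0.003], [0, 0, 0], 1], [[0, 0, -0.003], [0, 0, 0], 1], [[0, 0, -0.003], [0, 0, 0], 1]])

```text
time: 7.55
ee_pos: [435.8, -226.6, 142.1]
tool_rot: [-3.113, -0.425, 0.0]
contact_force: [-0.3, 1.3, -2.8]
grip_width: 14.3
```

```bash
python3 s.py
```

```text
7.55 [ 435.84 -226.61  142.09] [-3.1126e+00 -4.2520e-01  3.0000e-04] F [-0.3  1.3 -2.8] M [0.24 0.09 0.18] 14.31340525611174
```

step_arm(rows=[[[0, 0, -0.004], [0, 0, 0], 1], [[0, 0, -0.004], [0, 0, 0], 1], [[0, 0, -0.004], [0, 0, 0], 1]])

```text
time: 7.8
ee_pos: [435.9, -226.7, 140.1]
tool_rot: [3.113, 0.425, 0.0]
contact_force: [0.4, 1.6, -2.9]
grip_width: 14.1
```

```bash
python3 s.py
```

```text
7.8 [ 435.9  -226.68  140.11] [3.1126 0.425  0.    ] F [ 0.4  1.6 -2.9] M [ 0.28 -0.02  0.17] 14.131991650175696
```

step_arm(rows=[[[0, 0, -0.004], [0, 0, 0], 1], [[0, 0, -0.004], [0, 0, 0], 1], [[0, 0, -0.004], [0, 0, 0], 1]])

```text
time: 8.05
ee_pos: [435.9, -226.7, 138.1]
tool_rot: [3.113, 0.425, 0.0]
contact_force: [0.2, 1.6, -1.9]
grip_width: 14.3
```

```bash
python3 s.py
```

```text
8.05 [ 435.92 -226.68  138.07] [3.1127 0.4249 0.    ] F [ 0.2  1.6 -1.9] M [ 0.25 -0.1   0.19] 14.299292487582559
```

```bash
python3 look.py 8
python3 - <<'E'
from h import *
crop('pics/s_8.png',290,160,60,60,10,'pics/b5.png')
crop('pics/t_8.png',340,180,100,70,7,'pics/b6.png')
E
```

```text
(no output)
```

View pics/b5.png

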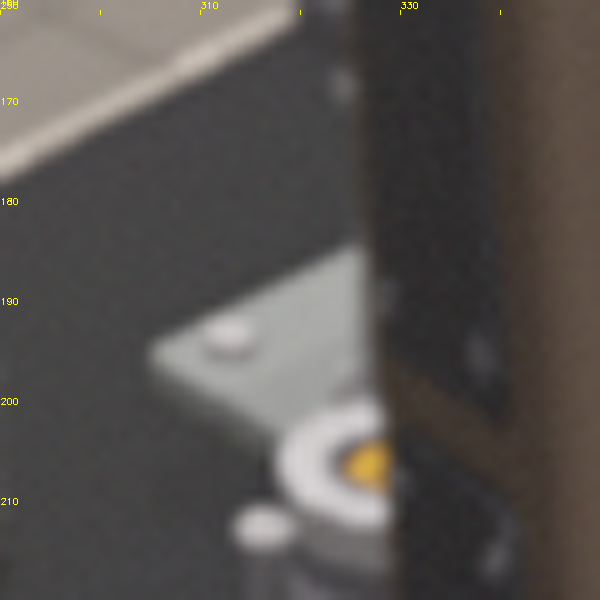

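View pics/c_8.png

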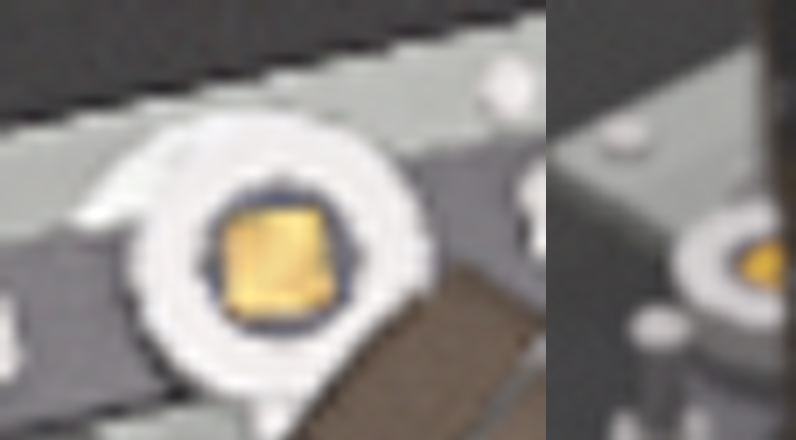

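```bash
python3 - <<'E'
from h import *
t=np.linspace(0,6.28,200)
def L(z,c=(551.8,-194.9)):
    p=proj('side',np.c_[c[0]+27*np.cos(t),c[1]+27*np.sin(t),0*t+z]);return p[p[:,0].argmin()],p[:,1].min(),p[:,1].max()
for z in (150,154,158,162):print(z,L(z))
print(proj('side',[[551.8,-194.9,156]]))
E
python3 - <<'E'
import cv2,numpy as np
from h import *
for k in('7','8'):
    crop(f'pics/s_{k}.png',305,190,30,40,12,f'pics/d{k}.png')
a=[cv2.imread(f'pics/d{k}.png') for k in '78'];cv2.imwrite('pics/d.png',np.hstack(a))
E
```

```text
150 (array([317.52990308, 206.21374384]), np.float64(200.5599990260358), np.float64(212.04115336531203))
154 (array([317.5310681 , 204.98126851]), np.float64(199.33735726522855), np.float64(210.79973359135414))
158 (array([317.53224323, 203.74398237]), np.float64(198.11004086523147), np.float64(209.5533687890558))
162 (array([317.53342856, 202.50186114]), np.float64(196.87802682057392), np.float64(208.30203336857517))
[[327.63040891 204.35495357]]
```

View pics/d.png

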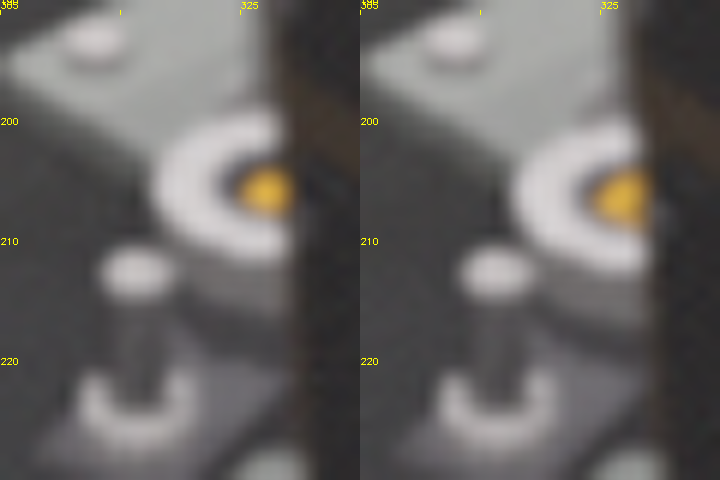

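```bash
cat > arc.py <<'E'
import numpy as np,sys
# usage: arc.py W0 W1 step_per_row [dz_total]
C=np.array([551.8,-194.9]);R=120.2;off=195.3-15.5
def P(w):
    a=np.radians(w+off);return C+R*np.array([np.cos(a),np.sin(a)])
w,W1,st=map(float,sys.argv[1:4]);dz=float(sys.argv[4]) if len(sys.argv)>4 else 0
sg=np.sign(W1-w);n=int(np.ceil(abs(W1-w)/st-1e-6));ws=np.linspace(w,W1,n+1);z=np.linspace(0,dz,n+1)
for i in range(0,n,5):
    rows=[]
    for j in range(i+1,min(i+5,n)+1):
        d=(P(ws[j])-P(ws[i]))/500
        rows.append([[round(d[0],3),round(d[1],3),round((z[j]-z[i])/500,4)],[0,0,round((ws[j]-ws[i])/180,3)],1])
    print(round(ws[i],1),'->',round(ws[min(i+5,n)],1),str(rows).replace('.0,','.0,'))
E
cat > tq.py <<'E'
from h import *
C=np.array([551.8,-194.9])
o=get_obs();p=o['ee_pos'];F=o['contact_force'];M=o['moment']
r=p[:2]-C;tz=M[2]+(r[0]*F[1]-r[1]*F[0])/1000
R=cv2.Rodrigues(o['tool_rot'])[0];w=np.degrees(np.arctan2(R[1,0],R[0,0]))
print('t',round(o['time'],2),'p',p.round(1),'W',round(w,2),'ang',round(np.degrees(np.arctan2(r[1],r[0])),2),'rad',round(np.hypot(*r),1),'F',F.round(1),'M',M.round(2),'tz',round(tz,3),'Ft',round((r[0]*F[1]-r[1]*F[0])/np.hypot(*r),1),'Fr',round(r@F[:2]/np.hypot(*r),1))
E
python3 tq.py; python3 arc.py 15.5 -47 3
```

```text
t 8.2 p [ 435.9 -226.7  138.2] W 15.55 ang -164.65 rad 120.1 F [ 0.4  1.6 -2.6] M [ 0.27 -0.08  0.22] tz 0.036 Ft -1.5 Fr -0.8
15.5 -> 0.6 [[[np.float64(-0.003), np.float64(0.012), np.float64(0.0)], [0, 0, np.float64(-0.017)], 1], [[np.float64(-0.005), np.float64(0.024), np.float64(0.0)], [0, 0, np.float64(-0.033)], 1], [[np.float64(-0.007), np.float64(0.037), np.float64(0.0)], [0, 0, np.float64(-0.05)], 1], [[np.float64(-0.008), np.float64(0.049), np.float64(0.0)], [0, 0, np.float64(-0.066)], 1], [[np.float64(-0.009), np.float64(0.062), np.float64(0.0)], [0, 0, np.float64(-0.083)], 1]]
0.6 -> -14.3 [[[np.float64(0.0), np.float64(0.012), np.float64(0.0)], [0, 0, np.float64(-0.017)], 1], [[np.float64(0.001), np.float64(0.025), np.float64(0.0)], [0, 0, np.float64(-0.033)], 1], [[np.float64(0.003), np.float64(0.037), np.float64(0.0)], [0, 0, np.float64(-0.05)], 1], [[np.float64(0.005), np.float64(0.05), np.float64(0.0)], [0, 0, np.float64(-0.066)], 1], [[np.float64(0.008), np.float64(0.062), np.float64(0.0)], [0, 0, np.float64(-0.083)], 1]]
-14.3 -> -29.1 [[[np.float64(0.003), np.float6
[... 288 characters left out ...]
4(0.0)], [0, 0, np.float64(-0.066)], 1], [[np.float64(0.023), np.float64(0.058), np.float64(0.0)], [0, 0, np.float64(-0.083)], 1]]
-29.1 -> -44.0 [[[np.float64(0.006), np.float64(0.011), np.float64(0.0)], [0, 0, np.float64(-0.017)], 1], [[np.float64(0.013), np.float64(0.021), np.float64(0.0)], [0, 0, np.float64(-0.033)], 1], [[np.float64(0.021), np.float64(0.031), np.float64(0.0)], [0, 0, np.float64(-0.05)], 1], [[np.float64(0.029), np.float64(0.041), np.float64(0.0)], [0, 0, np.float64(-0.066)], 1], [[np.float64(0.037), np.float64(0.05), np.float64(0.0)], [0, 0, np.float64(-0.083)], 1]]
-44.0 -> -47.0 [[[np.float64(0.009), np.float64(0.009), np.float64(0.0)], [0, 0, np.float64(-0.017)], 1]]
```

step_arm(rows=[[[-0.003, 0.012, 0], [0, 0, -0.017], 1], [[-0.005, 0.024, 0], [0, 0, -0.033], 1], [[-0.007, 0.037, 0], [0, 0, -0.05], 1], [[-0.008, 0.049, 0], [0, 0, -0.066], 1], [[-0.009, 0.062, 0], [0, 0, -0.083], 1]])

```text
time: 8.62
ee_pos: [431.4, -196.0, 138.3]
tool_rot: [3.14, 0.014, 0.001]
contact_force: [-0.3, -4.3, -3.3]
grip_width: 14.1
```

```bash
python3 tq.py
```

```text
t 8.62 p [ 431.4 -196.   138.3] W 0.52 ang -179.49 rad 120.4 F [-0.3 -4.3 -3.3] M [-0.71  0.11  0.53] tz 1.044 Ft 4.3 Fr 0.3
```

step_arm(rows=[[[0, 0.012, 0], [0, 0, -0.017], 1], [[0.001, 0.025, 0], [0, 0, -0.033], 1], [[0.003, 0.037, 0], [0, 0, -0.05], 1], [[0.005, 0.05, 0], [0, 0, -0.066], 1], [[0.008, 0.062, 0], [0, 0, -0.083], 1]])

```text
time: 9.03
ee_pos: [435.1, -164.8, 138.2]
tool_rot: [3.116, -0.394, -0.001]
contact_force: [-3.1, -2.6, -2.3]
grip_width: 14.2
```

```bash
python3 tq.py
```

```text
t 9.03 p [ 435.1 -164.8  138.2] W -14.42 ang 165.53 rad 120.6 F [-3.1 -2.6 -2.3] M [-0.51  0.6   0.53] tz 0.931 Ft 3.3 Fr 2.4
```

step_arm(rows=[[[0.003, 0.012, 0], [0, 0, -0.017], 1], [[0.007, 0.024, 0], [0, 0, -0.033], 1], [[0.012, 0.035, 0], [0, 0, -0.05], 1], [[0.017, 0.047, 0], [0, 0, -0.066], 1], [[0.023, 0.058, 0], [0, 0, -0.083], 1]])

```text
time: 9.45
ee_pos: [446.4, -135.6, 138.1]
tool_rot: [3.038, -0.796, -0.002]
contact_force: [-3.5, -1.6, -2.1]
grip_width: 13.9
```

```bash
python3 tq.py
```

```text
t 9.45 p [ 446.4 -135.6  138.1] W -29.36 ang 150.64 rad 120.9 F [-3.5 -1.6 -2.1] M [-0.36  0.68  0.53] tz 0.912 Ft 3.1 Fr 2.3
```

step_arm(rows=[[[0.007, 0.013, 0], [0, 0, -0.02], 1], [[0.015, 0.025, 0], [0, 0, -0.04], 1], [[0.025, 0.037, 0], [0, 0, -0.06], 1], [[0.035, 0.048, 0], [0, 0, -0.08], 1], [[0.046, 0.059, 0], [0, 0, -0.1], 1]])

```text
time: 9.87
ee_pos: [469.4, -105.9, 138.0]
tool_rot: [2.876, -1.262, -0.003]
contact_force: [-3.6, -1.5, -2.6]
grip_width: 14.0
```

```bash
python3 tq.py; python3 arc.py -47 73 5 | sed 's/np.float64(\([^)]*\))/\1/g'
```

```text
t 9.87 p [ 469.4 -105.9  138. ] W -47.39 ang 132.82 rad 121.3 F [-3.6 -1.5 -2.6] M [-0.2   0.62  0.54] tz 0.973 Ft 3.6 Fr 1.4
-47.0 -> -22.0 [[[-0.015, -0.015, 0.0], [0, 0, 0.028], 1], [[-0.028, -0.031, 0.0], [0, 0, 0.056], 1], [[-0.04, -0.048, 0.0], [0, 0, 0.083], 1], [[-0.05, -0.067, 0.0], [0, 0, 0.111], 1], [[-0.059, -0.086, 0.0], [0, 0, 0.139], 1]]
-22.0 -> 3.0 [[[-0.007, -0.02, 0.0], [0, 0, 0.028], 1], [[-0.012, -0.04, 0.0], [0, 0, 0.056], 1], [[-0.016, -0.061, 0.0], [0, 0, 0.083], 1], [[-0.018, -0.082, 0.0], [0, 0, 0.111], 1], [[-0.018, -0.103, 0.0], [0, 0, 0.139], 1]]
3.0 -> 28.0 [[[0.002, -0.021, 0.0], [0, 0, 0.028], 1], [[0.006, -0.042, 0.0], [0, 0, 0.056], 1], [[0.011, -0.062, 0.0], [0, 0, 0.083], 1], [[0.018, -0.081, 0.0], [0, 0, 0.111], 1], [[0.027, -0.1, 0.0], [0, 0, 0.139], 1]]
28.0 -> 53.0 [[[0.011, -0.018, 0.0], [0, 0, 0.028], 1], [[0.023, -0.035, 0.0], [0, 0, 0.056], 1], [[0.036, -0.051, 0.0], [0, 0, 0.083], 1], [[0.051, -0.066, 0.0], [0, 0, 0.111], 1], [[0.067, -0.079, 0.0], [0, 0, 0.139], 1]]
53.0 -> 73.0 [[[0.017, -0.012, 0.0], [0, 0, 0.028], 1], [[0.035, -0.022, 0.0], [0, 0, 0.056], 1], [[0.055, -0.031, 0.0], [0, 0, 0.083], 1], [[0.074, -0.038, 0.0], [0, 0, 0.111], 1]]
```

step_arm(rows=[[[-0.015, -0.015, 0], [0, 0, 0.028], 1], [[-0.028, -0.031, 0], [0, 0, 0.056], 1], [[-0.04, -0.048, 0], [0, 0, 0.083], 1], [[-0.05, -0.067, 0], [0, 0, 0.111], 1], [[-0.059, -0.086, 0], [0, 0, 0.139], 1]])

```text
time: 10.28
ee_pos: [440.0, -149.5, 138.1]
tool_rot: [3.084, -0.599, -0.001]
contact_force: [0.5, 1.7, -3.4]
grip_width: 14.3
```

```bash
python3 tq.py
```

```text
t 10.28 p [ 440.  -149.5  138.1] W -21.99 ang 157.89 rad 120.7 F [ 0.5  1.7 -3.4] M [0.43 0.03 0.21] tz -0.0 Ft -1.7 Fr 0.2
```

step_arm(rows=[[[-0.007, -0.02, 0], [0, 0, 0.028], 1], [[-0.012, -0.04, 0], [0, 0, 0.056], 1], [[-0.016, -0.061, 0], [0, 0, 0.083], 1], [[-0.018, -0.082, 0], [0, 0, 0.111], 1], [[-0.018, -0.103, 0], [0, 0, 0.139], 1]])

```text
time: 10.7
ee_pos: [431.3, -201.1, 138.1]
tool_rot: [-3.14, -0.083, -0.0]
contact_force: [3.3, 3.1, -3.7]
grip_width: 14.0
```

```bash
python3 tq.py
```

```text
t 10.7 p [ 431.3 -201.1  138.1] W 3.02 ang -177.07 rad 120.7 F [ 3.3  3.1 -3.7] M [ 0.43 -0.37  0.26] tz -0.094 Ft -2.9 Fr -3.5
```

step_arm(rows=[[[0.002, -0.021, 0], [0, 0, 0.028], 1], [[0.006, -0.042, 0], [0, 0, 0.056], 1], [[0.011, -0.062, 0], [0, 0, 0.083], 1], [[0.018, -0.081, 0], [0, 0, 0.111], 1], [[0.027, -0.1, 0], [0, 0, 0.139], 1]])

```text
time: 11.12
ee_pos: [445.2, -251.0, 138.1]
tool_rot: [-3.048, -0.761, -0.001]
contact_force: [5.1, 4.4, -4.2]
grip_width: 14.2
```

```bash
python3 tq.py
```

```text
t 11.12 p [ 445.2 -251.   138.1] W 28.02 ang -152.23 rad 120.5 F [ 5.1  4.4 -4.2] M [ 0.62 -0.57  0.14] tz -0.037 Ft -1.5 Fr -6.6
```

step_arm(rows=[[[0.012, -0.017, 0], [0, 0, 0.028], 1], [[0.025, -0.034, 0], [0, 0, 0.056], 1], [[0.038, -0.049, 0], [0, 0, 0.083], 1], [[0.053, -0.064, 0], [0, 0, 0.111], 1], [[0.069, -0.077, 0], [0, 0, 0.139], 1]])

```text
time: 11.53
ee_pos: [479.4, -289.9, 137.9]
tool_rot: [-2.811, -1.403, 0.001]
contact_force: [-1.5, -0.8, -2.8]
grip_width: 14.1
```

```bash
python3 tq.py
```

```text
t 11.53 p [ 479.4 -289.9  137.9] W 53.04 ang -127.33 rad 119.4 F [-1.5 -0.8 -2.8] M [-0.29  0.32 -0.  ] tz -0.089 Ft -0.7 Fr 1.6
```

step_arm(rows=[[[0.017, -0.012, 0], [0, 0, 0.028], 1], [[0.035, -0.022, 0], [0, 0, 0.056], 1], [[0.055, -0.031, 0], [0, 0, 0.083], 1], [[0.074, -0.038, 0], [0, 0, 0.111], 1], [[0.074, -0.038, 0], [0, 0, 0.111], 1]])

```text
time: 11.95
ee_pos: [517.3, -309.0, 137.8]
tool_rot: [2.524, 1.869, -0.0]
contact_force: [-2.1, -2.1, -3.7]
grip_width: 14.4
```

```bash
python3 tq.py;python3 look.py 9
```

```text
t 11.95 p [ 517.3 -309.   137.8] W 73.02 ang -106.81 rad 119.2 F [-2.1 -2.1 -3.7] M [-0.6   0.39  0.15] tz -0.026 Ft -1.4 Fr 2.6
```

View pics/c_9.png

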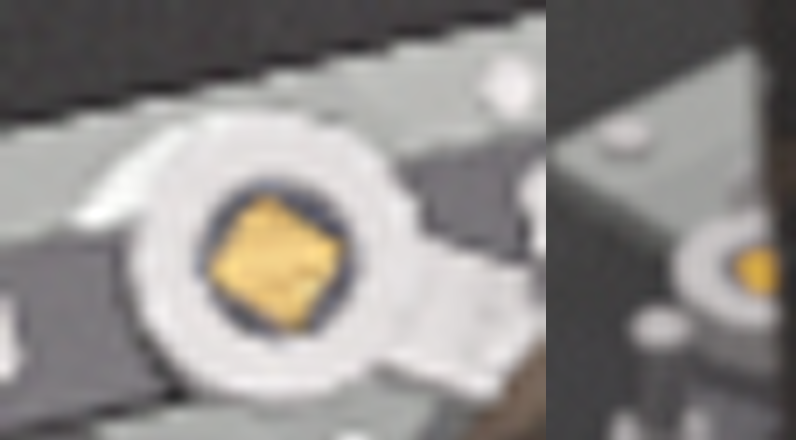

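```bash
python3 arc.py 73 -47 4 -2 | sed 's/np.float64(\([^)]*\))/\1/g'
```

```text
73.0 -> 53.0 [[[-0.016, 0.006, -0.0001], [0, 0, -0.022], 1], [[-0.031, 0.012, -0.0003], [0, 0, -0.044], 1], [[-0.046, 0.02, -0.0004], [0, 0, -0.067], 1], [[-0.061, 0.028, -0.0005], [0, 0, -0.089], 1], [[-0.074, 0.038, -0.0007], [0, 0, -0.111], 1]]
53.0 -> 33.0 [[[-0.013, 0.011, -0.0001], [0, 0, -0.022], 1], [[-0.025, 0.022, -0.0003], [0, 0, -0.044], 1], [[-0.037, 0.034, -0.0004], [0, 0, -0.067], 1], [[-0.047, 0.047, -0.0005], [0, 0, -0.089], 1], [[-0.057, 0.061, -0.0007], [0, 0, -0.111], 1]]
33.0 -> 13.0 [[[-0.009, 0.014, -0.0001], [0, 0, -0.022], 1], [[-0.016, 0.029, -0.0003], [0, 0, -0.044], 1], [[-0.023, 0.045, -0.0004], [0, 0, -0.067], 1], [[-0.028, 0.061, -0.0005], [0, 0, -0.089], 1], [[-0.032, 0.077, -0.0007], [0, 0, -0.111], 1]]
13.0 -> -7.0 [[[-0.003, 0.016, -0.0001], [0, 0, -0.022], 1], [[-0.005, 0.033, -0.0003], [0, 0, -0.044], 1], [[-0.006, 0.05, -0.0004], [0, 0, -0.067], 1], [[-0.006, 0.067, -0.0005], [0, 0, -0.089], 1], [[-0.004, 0.083, -0.0007], [0, 0, -0.111], 1]]
-7.0 -> -27.0 [[[0.003, 0.017, -0.0001], [0, 0, -0.022], 1], [[0.007, 0.033, -0.0003], [0, 0, -0.044], 1], [[0.011, 0.049, -0.0004], [0, 0, -0.067], 1], [[0.018, 0.065, -0.0005], [0, 0, -0.089], 1], [[0.025, 0.08, -0.0007], [0, 0, -0.111], 1]]
-27.0 -> -47.0 [[[0.008, 0.015, -0.0001], [0, 0, -0.022], 1], [[0.017, 0.029, -0.0003], [0, 0, -0.044], 1], [[0.028, 0.042, -0.0004], [0, 0, -0.067], 1], [[0.039, 0.055, -0.0005], [0, 0, -0.089], 1], [[0.05, 0.067, -0.0007], [0, 0, -0.111], 1]]
```

step_arm(rows=[[[-0.016, 0.006, 0], [0, 0, -0.022], 1], [[-0.031, 0.012, 0], [0, 0, -0.044], 1], [[-0.046, 0.02, 0], [0, 0, -0.067], 1], [[-0.061, 0.028, -0.001], [0, 0, -0.089], 1], [[-0.074, 0.038, -0.001], [0, 0, -0.111], 1]])

```text
time: 12.52
ee_pos: [478.4, -288.8, 137.7]
tool_rot: [-2.818, -1.388, 0.0]
contact_force: [-0.9, -2.6, -2.8]
grip_width: 14.2
```

```bash
python3 tq.py
```

```text
t 12.52 p [ 478.4 -288.8  137.7] W 52.44 ang -128.01 rad 119.2 F [-0.9 -2.6 -2.8] M [-0.37  0.25 -0.01] tz 0.1 Ft 0.9 Fr 2.6
```

step_arm(rows=[[[-0.013, 0.011, 0], [0, 0, -0.022], 1], [[-0.025, 0.022, 0], [0, 0, -0.044], 1], [[-0.037, 0.034, 0], [0, 0, -0.067], 1], [[-0.047, 0.047, -0.001], [0, 0, -0.089], 1], [[-0.057, 0.061, -0.001], [0, 0, -0.111], 1]])

```text
time: 12.93
ee_pos: [450.5, -258.8, 137.5]
tool_rot: [3.014, 0.878, 0.001]
contact_force: [2.7, -5.1, -4.1]
grip_width: 14.0
```

```bash
python3 tq.py
```

```text
t 12.93 p [ 450.5 -258.8  137.5] W 32.49 ang -147.76 rad 119.7 F [ 2.7 -5.1 -4.1] M [-0.97 -0.33  0.31] tz 0.992 Ft 5.7 Fr 0.4
```

step_arm(rows=[[[-0.009, 0.014, 0], [0, 0, -0.022], 1], [[-0.016, 0.029, 0], [0, 0, -0.044], 1], [[-0.023, 0.045, 0], [0, 0, -0.067], 1], [[-0.028, 0.061, -0.001], [0, 0, -0.089], 1], [[-0.032, 0.077, -0.001], [0, 0, -0.111], 1]])

```text
time: 13.35
ee_pos: [434.4, -220.3, 137.0]
tool_rot: [3.121, 0.343, 0.001]
contact_force: [-1.1, -5.6, -2.8]
grip_width: 14.0
```

```bash
python3 tq.py
```

```text
t 13.35 p [ 434.4 -220.3  137. ] W 12.53 ang -167.81 rad 120.1 F [-1.1 -5.6 -2.8] M [-1.03  0.26  0.32] tz 0.946 Ft 5.2 Fr 2.2
```

step_arm(rows=[[[-0.003, 0.016, 0], [0, 0, -0.022], 1], [[-0.005, 0.033, 0], [0, 0, -0.044], 1], [[-0.006, 0.05, 0], [0, 0, -0.067], 1], [[-0.006, 0.067, -0.001], [0, 0, -0.089], 1], [[-0.004, 0.083, -0.001], [0, 0, -0.111], 1]])

```text
time: 13.77
ee_pos: [432.3, -178.5, 136.5]
tool_rot: [3.134, -0.204, 0.001]
contact_force: [-2.7, -5.1, -2.5]
grip_width: 14.1
```

```bash
python3 tq.py
```

```text
t 13.77 p [ 432.3 -178.5  136.5] W -7.45 ang 172.19 rad 120.6 F [-2.7 -5.1 -2.5] M [-0.85  0.47  0.3 ] tz 0.945 Ft 5.4 Fr 2.0
```

step_arm(rows=[[[0.003, 0.017, 0], [0, 0, -0.022], 1], [[0.007, 0.033, 0], [0, 0, -0.044], 1], [[0.011, 0.049, 0], [0, 0, -0.067], 1], [[0.018, 0.065, -0.001], [0, 0, -0.089], 1], [[0.025, 0.08, -0.001], [0, 0, -0.111], 1]])

```text
time: 14.18
ee_pos: [444.7, -138.3, 135.9]
tool_rot: [3.051, -0.745, -0.001]
contact_force: [-2.7, -4.8, -2.4]
grip_width: 14.0
```

```bash
python3 tq.py
```

```text
t 14.18 p [ 444.7 -138.3  135.9] W -27.43 ang 152.17 rad 121.2 F [-2.7 -4.8 -2.4] M [-0.8   0.43  0.24] tz 0.9 Ft 5.5 Fr 0.1
```

step_arm(rows=[[[0.008, 0.015, 0], [0, 0, -0.022], 1], [[0.017, 0.029, 0], [0, 0, -0.044], 1], [[0.028, 0.042, 0], [0, 0, -0.067], 1], [[0.039, 0.055, -0.001], [0, 0, -0.089], 1], [[0.05, 0.067, -0.001], [0, 0, -0.111], 1]])

```text
time: 14.6
ee_pos: [469.8, -105.0, 135.3]
tool_rot: [2.876, -1.262, -0.0]
contact_force: [-2.2, -6.7, -2.3]
grip_width: 13.8
```

```bash
python3 tq.py
```

```text
t 14.6 p [ 469.8 -105.   135.3] W -47.4 ang 132.37 rad 121.7 F [-2.2 -6.7 -2.3] M [-1.17  0.35  0.33] tz 1.083 Ft 6.2 Fr -3.5
```

```bash
python3 arc.py -47 23 5 | sed 's/np.float64(\([^)]*\))/\1/g';python3 arc.py 23 -42 3 -1.5| sed 's/np.float64(\([^)]*\))/\1/g'
```

```text
-47.0 -> -22.0 [[[-0.015, -0.015, 0.0], [0, 0, 0.028], 1], [[-0.028, -0.031, 0.0], [0, 0, 0.056], 1], [[-0.04, -0.048, 0.0], [0, 0, 0.083], 1], [[-0.05, -0.067, 0.0], [0, 0, 0.111], 1], [[-0.059, -0.086, 0.0], [0, 0, 0.139], 1]]
-22.0 -> 3.0 [[[-0.007, -0.02, 0.0], [0, 0, 0.028], 1], [[-0.012, -0.04, 0.0], [0, 0, 0.056], 1], [[-0.016, -0.061, 0.0], [0, 0, 0.083], 1], [[-0.018, -0.082, 0.0], [0, 0, 0.111], 1], [[-0.018, -0.103, 0.0], [0, 0, 0.139], 1]]
3.0 -> 23.0 [[[0.002, -0.021, 0.0], [0, 0, 0.028], 1], [[0.006, -0.042, 0.0], [0, 0, 0.056], 1], [[0.011, -0.062, 0.0], [0, 0, 0.083], 1], [[0.018, -0.081, 0.0], [0, 0, 0.111], 1]]
23.0 -> 8.2 [[[-0.005, 0.012, -0.0001], [0, 0, -0.016], 1], [[-0.008, 0.023, -0.0003], [0, 0, -0.033], 1], [[-0.012, 0.035, -0.0004], [0, 0, -0.049], 1], [[-0.014, 0.047, -0.0005], [0, 0, -0.066], 1], [[-0.016, 0.06, -0.0007], [0, 0, -0.082], 1]]
8.2 -> -6.5 [[[-0.001, 0.012, -0.0001], [0, 0, -0.016], 1], [[-0.002, 0.025, -0.0003], [0, 0, -0.033], 1], [[-0.002, 0.037, -0.0004], [0, 0, -0.049], 1], [[-0.002, 0.049, -0.0005], [0, 0, -0.066], 1], [[-0.001, 0.062, -0.0007], [0, 0, -0.082], 1]]
-6.5 -> -21.3 [[[0.002, 0.012, -0.0001], [0, 0, -0.016], 1], [[0.004, 0.024, -0.0003], [0, 0, -0.033], 1], [[0.007, 0.036, -0.0004], [0, 0, -0.049], 1], [[0.011, 0.048, -0.0005], [0, 0, -0.066], 1], [[0.015, 0.06, -0.0007], [0, 0, -0.082], 1]]
-21.3 -> -36.1 [[[0.005, 0.011, -0.0001], [0, 0, -0.016], 1], [[0.01, 0.023, -0.0003], [0, 0, -0.033], 1], [[0.016, 0.033, -0.0004], [0, 0, -0.049], 1], [[0.023, 0.044, -0.0005], [0, 0, -0.066], 1], [[0.03, 0.054, -0.0007], [0, 0, -0.082], 1]]
-36.1 -> -42.0 [[[0.008, 0.01, -0.0001], [0, 0, -0.016], 1], [[0.016, 0.019, -0.0003], [0, 0, -0.033], 1]]
```

step_arm(rows=[[[-0.015, -0.015, 0], [0, 0, 0.028], 1], [[-0.028, -0.031, 0], [0, 0, 0.056], 1], [[-0.04, -0.048, 0], [0, 0, 0.083], 1], [[-0.05, -0.067, 0], [0, 0, 0.111], 1], [[-0.059, -0.086, 0], [0, 0, 0.139], 1]])

```text
time: 15.02
ee_pos: [440.1, -148.2, 135.4]
tool_rot: [-3.084, 0.599, -0.0]
contact_force: [1.0, -1.0, -3.9]
grip_width: 13.9
```

```bash
python3 tq.py
```

```text
t 15.02 p [ 440.1 -148.2  135.4] W -21.98 ang 157.3 rad 121.1 F [ 1.  -1.  -3.9] M [-0.01 -0.15 -0.03] tz 0.03 Ft 0.5 Fr -1.4
```

step_arm(rows=[[[-0.007, -0.02, 0], [0, 0, 0.028], 1], [[-0.012, -0.04, 0], [0, 0, 0.056], 1], [[-0.016, -0.061, 0], [0, 0, 0.083], 1], [[-0.018, -0.082, 0], [0, 0, 0.111], 1], [[-0.018, -0.103, 0], [0, 0, 0.139], 1]])

```text
time: 15.43
ee_pos: [431.4, -199.9, 135.5]
tool_rot: [3.14, 0.083, 0.001]
contact_force: [2.7, 1.0, -3.5]
grip_width: 13.5
```

```bash
python3 tq.py
```

```text
t 15.43 p [ 431.4 -199.9  135.5] W 3.02 ang -177.64 rad 120.5 F [ 2.7  1.  -3.5] M [ 0.01 -0.28  0.03] tz -0.081 Ft -0.9 Fr -2.7
```

step_arm(rows=[[[0.002, -0.021, 0], [0, 0, 0.028], 1], [[0.006, -0.042, 0], [0, 0, 0.056], 1], [[0.011, -0.062, 0], [0, 0, 0.083], 1], [[0.018, -0.081, 0], [0, 0, 0.111], 1], [[0.018, -0.081, 0], [0, 0, 0.111], 1]])

```text
time: 15.85
ee_pos: [441.0, -241.1, 135.4]
tool_rot: [3.078, 0.626, 0.001]
contact_force: [1.1, 2.0, -2.2]
grip_width: 14.0
```

```bash
python3 tq.py
```

```text
t 15.85 p [ 441.  -241.1  135.4] W 22.97 ang -157.36 rad 120.0 F [ 1.1  2.  -2.2] M [0.21 0.04 0.1 ] tz -0.071 Ft -1.4 Fr -1.8
```

step_arm(rows=[[[-0.005, 0.012, 0], [0, 0, -0.016], 1], [[-0.008, 0.023, 0], [0, 0, -0.033], 1], [[-0.012, 0.035, 0], [0, 0, -0.049], 1], [[-0.014, 0.047, 0], [0, 0, -0.066], 1], [[-0.016, 0.06, 0], [0, 0, -0.082], 1]])

```text
time: 16.27
ee_pos: [432.3, -209.3, 135.3]
tool_rot: [-3.134, -0.211, -0.0]
contact_force: [-0.1, 0.0, -2.0]
grip_width: 14.0
```

```bash
python3 tq.py
```

```text
t 16.27 p [ 432.3 -209.3  135.3] W 7.7 ang -173.15 rad 120.4 F [-0.1  0.  -2. ] M [-0.13  0.01 -0.11] tz -0.113 Ft -0.0 Fr 0.1
```

step_arm(rows=[[[-0.001, 0.012, 0], [0, 0, -0.016], 1], [[-0.002, 0.025, 0], [0, 0, -0.033], 1], [[-0.002, 0.037, 0], [0, 0, -0.049], 1], [[-0.002, 0.049, -0.001], [0, 0, -0.066], 1]])

```text
time: 16.6
ee_pos: [431.6, -185.1, 135.0]
tool_rot: [3.139, -0.113, 0.002]
contact_force: [0.3, -4.0, -1.5]
grip_width: 14.4
```

```bash
python3 tq.py; python3 arc.py -3.8 -42 3| sed 's/np.float64(\([^)]*\))/\1/g'
```

```text
t 16.6 p [ 431.6 -185.1  135. ] W -4.13 ang 175.34 rad 120.6 F [ 0.3 -4.  -1.5] M [-0.74 -0.13  0.18] tz 0.663 Ft 4.0 Fr -0.7
-3.8 -> -18.5 [[[0.001, 0.012, 0.0], [0, 0, -0.016], 1], [[0.003, 0.024, 0.0], [0, 0, -0.033], 1], [[0.005, 0.037, 0.0], [0, 0, -0.049], 1], [[0.008, 0.049, 0.0], [0, 0, -0.065], 1], [[0.012, 0.06, 0.0], [0, 0, -0.082], 1]]
-18.5 -> -33.2 [[[0.004, 0.012, 0.0], [0, 0, -0.016], 1], [[0.009, 0.023, 0.0], [0, 0, -0.033], 1], [[0.014, 0.034, 0.0], [0, 0, -0.049], 1], [[0.02, 0.045, 0.0], [0, 0, -0.065], 1], [[0.027, 0.055, 0.0], [0, 0, -0.082], 1]]
-33.2 -> -42.0 [[[0.007, 0.01, 0.0], [0, 0, -0.016], 1], [[0.015, 0.02, 0.0], [0, 0, -0.033], 1], [[0.023, 0.029, 0.0], [0, 0, -0.049], 1]]
```

step_arm(rows=[[[0.001, 0.012, 0], [0, 0, -0.016], 1], [[0.003, 0.024, 0], [0, 0, -0.033], 1], [[0.005, 0.037, 0], [0, 0, -0.049], 1]])

```text
time: 16.85
ee_pos: [434.3, -167.1, 135.1]
tool_rot: [3.12, -0.354, 0.002]
contact_force: [1.1, -6.8, -2.4]
grip_width: 14.2
```

```bash
python3 tq.py; python3 arc.py -12.6 -42 3| sed 's/np.float64(\([^)]*\))/\1/g'
```

```text
t 16.85 p [ 434.3 -167.1  135.1] W -12.93 ang 166.67 rad 120.8 F [ 1.1 -6.8 -2.4] M [-1.31 -0.11  0.28] tz 1.053 Ft 6.4 Fr -2.6
-12.6 -> -27.3 [[[0.003, 0.012, 0.0], [0, 0, -0.016], 1], [[0.007, 0.024, 0.0], [0, 0, -0.033], 1], [[0.011, 0.035, 0.0], [0, 0, -0.049], 1], [[0.016, 0.047, 0.0], [0, 0, -0.065], 1], [[0.021, 0.058, 0.0], [0, 0, -0.082], 1]]
-27.3 -> -42.0 [[[0.006, 0.011, 0.0], [0, 0, -0.016], 1], [[0.012, 0.021, 0.0], [0, 0, -0.033], 1], [[0.02, 0.031, 0.0], [0, 0, -0.049], 1], [[0.027, 0.041, 0.0], [0, 0, -0.065], 1], [[0.035, 0.05, 0.0], [0, 0, -0.082], 1]]
```

step_arm(rows=[[[0.003, 0.012, 0], [0, 0, -0.016], 1], [[0.007, 0.024, 0], [0, 0, -0.033], 1], [[0.011, 0.035, 0], [0, 0, -0.049], 1]])

```text
time: 17.1
ee_pos: [439.7, -149.5, 135.0]
tool_rot: [3.084, -0.592, 0.002]
contact_force: [-0.3, -8.0, -2.8]
grip_width: 14.1
```

```bash
python3 tq.py; python3 arc.py -21.4 -42 3| sed 's/np.float64(\([^)]*\))/\1/g'
```

```text
t 17.1 p [ 439.7 -149.5  135. ] W -21.74 ang 157.97 rad 121.0 F [-0.3 -8.  -2.8] M [-1.25  0.17  0.33] tz 1.247 Ft 7.5 Fr -2.7
-21.4 -> -36.1 [[[0.005, 0.011, 0.0], [0, 0, -0.016], 1], [[0.01, 0.022, 0.0], [0, 0, -0.033], 1], [[0.016, 0.033, 0.0], [0, 0, -0.049], 1], [[0.023, 0.044, 0.0], [0, 0, -0.065], 1], [[0.03, 0.054, 0.0], [0, 0, -0.082], 1]]
-36.1 -> -42.0 [[[0.008, 0.01, 0.0], [0, 0, -0.016], 1], [[0.016, 0.019, 0.0], [0, 0, -0.033], 1]]
```

step_arm(rows=[[[0.005, 0.011, 0], [0, 0, -0.016], 1], [[0.01, 0.022, 0], [0, 0, -0.033], 1], [[0.016, 0.033, 0], [0, 0, -0.049], 1]])

```text
time: 17.35
ee_pos: [447.6, -133.1, 135.0]
tool_rot: [3.029, -0.827, 0.002]
contact_force: [-0.6, -7.9, -2.2]
grip_width: 14.0
```

```bash
python3 tq.py; python3 arc.py -30.2 -42 3| sed 's/np.float64(\([^)]*\))/\1/g'
```

```text
t 17.35 p [ 447.6 -133.1  135. ] W -30.54 ang 149.32 rad 121.2 F [-0.6 -7.9 -2.2] M [-1.06  0.21  0.43] tz 1.288 Ft 7.1 Fr -3.5
-30.2 -> -42.0 [[[0.007, 0.011, 0.0], [0, 0, -0.016], 1], [[0.014, 0.021, 0.0], [0, 0, -0.033], 1], [[0.021, 0.03, 0.0], [0, 0, -0.049], 1], [[0.029, 0.04, 0.0], [0, 0, -0.066], 1]]
```

step_arm(rows=[[[0.007, 0.011, 0], [0, 0, -0.016], 1]])

```text
time: 17.43
ee_pos: [450.9, -127.6, 134.9]
tool_rot: [3.008, -0.903, 0.001]
contact_force: [-2.7, -9.2, -2.7]
grip_width: 14.1
```

```bash
python3 tq.py
```

```text
t 17.43 p [ 450.9 -127.6  134.9] W -33.42 ang 146.29 rad 121.3 F [-2.7 -9.2 -2.7] M [-1.54  0.44  0.31] tz 1.419 Ft 9.2 Fr -2.9
```

step_arm(rows=[[[0.007, 0.01, 0], [0, 0, -0.016], 1]])

```text
time: 17.52
ee_pos: [454.3, -122.6, 134.9]
tool_rot: [2.984, -0.978, 0.001]
contact_force: [-1.9, -9.7, -2.2]
grip_width: 14.1
```

```bash
python3 tq.py
```

```text
t 17.52 p [ 454.3 -122.6  134.9] W -36.3 ang 143.42 rad 121.4 F [-1.9 -9.7 -2.2] M [-1.49  0.45  0.41] tz 1.493 Ft 8.9 Fr -4.2
```

```bash
python3 arc.py -36 -10 5.2| sed 's/np.float64(\([^)]*\))/\1/g';python3 arc.py -10 -13 3| sed 's/np.float64(\([^)]*\))/\1/g'
```

```text
-36.0 -> -10.0 [[[-0.012, -0.018, 0.0], [0, 0, 0.029], 1], [[-0.022, -0.037, 0.0], [0, 0, 0.058], 1], [[-0.031, -0.057, 0.0], [0, 0, 0.087], 1], [[-0.038, -0.078, 0.0], [0, 0, 0.116], 1], [[-0.043, -0.099, 0.0], [0, 0, 0.144], 1]]
-10.0 -> -13.0 [[[0.003, 0.012, 0.0], [0, 0, -0.017], 1]]
```

step_arm(rows=[[[-0.012, -0.018, 0], [0, 0, 0.029], 1], [[-0.022, -0.037, 0], [0, 0, 0.058], 1], [[-0.031, -0.057, 0], [0, 0, 0.087], 1], [[-0.038, -0.078, 0], [0, 0, 0.116], 1], [[-0.043, -0.099, 0], [0, 0, 0.144], 1]])

```text
time: 17.93
ee_pos: [432.5, -171.9, 134.8]
tool_rot: [-3.129, 0.275, -0.0]
contact_force: [1.0, -0.7, -3.8]
grip_width: 13.8
```

step_arm(rows=[[[0, 0, 0], [0, 0, 0], 1], [[0.003, 0.012, 0], [0, 0, -0.017], 1], [[0.003, 0.012, 0], [0, 0, -0.017], 1], [[0.003, 0.012, 0], [0, 0, -0.017], 1]])

```text
time: 18.27
ee_pos: [434.6, -165.4, 134.7]
tool_rot: [-3.121, 0.361, 0.0]
contact_force: [-1.1, -0.7, -2.6]
grip_width: 14.1
```

```bash
python3 tq.py; python3 look.py 10
```

```text
t 18.27 p [ 434.6 -165.4  134.7] W -13.19 ang 165.88 rad 120.8 F [-1.1 -0.7 -2.6] M [-0.1   0.16 -0.03] tz 0.088 Ft 0.9 Fr 0.9
```

View pics/c_10.png

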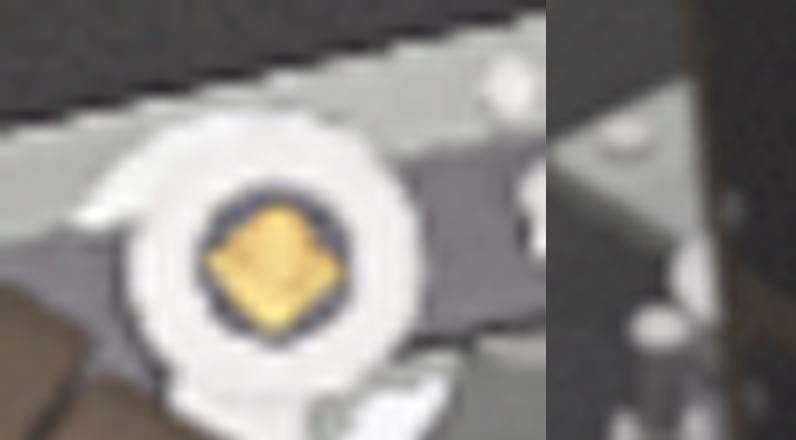

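Free torque near zero; lift gently.

step_arm(rows=[[[0, 0, 0.008], [0, 0, 0], 1], [[0, 0, 0.016], [0, 0, 0], 1], [[0, 0, 0.024], [0, 0, 0], 1]])

```text
time: 18.67
ee_pos: [434.9, -166.2, 147.1]
tool_rot: [3.121, -0.358, -0.0]
contact_force: [-0.8, -1.0, -3.1]
grip_width: 14.2
```

```bash
python3 tq.py
```

```text
t 18.67 p [ 434.9 -166.2  147.1] W -13.08 ang 166.19 rad 120.4 F [-0.8 -1.  -3.1] M [-0.    0.15  0.01] tz 0.145 Ft 1.1 Fr 0.6
```

step_arm(rows=[[[0, 0, 0.012], [0, 0, 0], 1], [[0, 0, 0.024], [0, 0, 0], 1], [[0, 0, 0.04], [0, 0, 0], 1]])

```text
time: 18.92
ee_pos: [434.8, -166.1, 167.2]
tool_rot: [3.121, -0.358, -0.0]
contact_force: [0.1, -0.7, -4.5]
grip_width: 13.7
```

```bash
python3 tq.py; python3 look.py 11
```

```text
t 18.92 p [ 434.8 -166.1  167.2] W -13.07 ang 166.19 rad 120.5 F [ 0.1 -0.7 -4.5] M [0.04 0.15 0.01] tz 0.083 Ft 0.6 Fr -0.2
```

View pics/t_11.png

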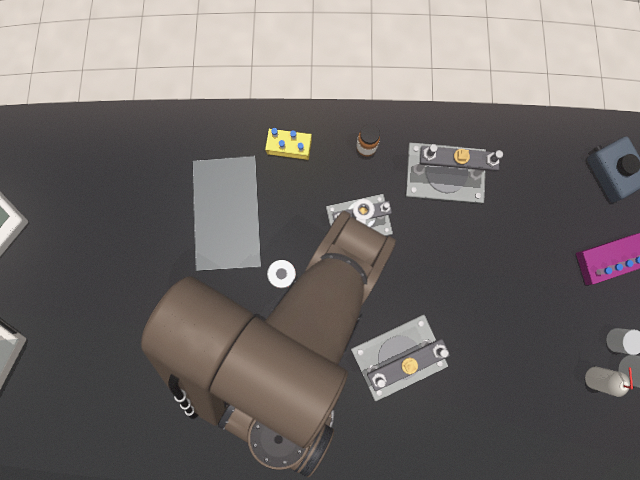

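step_arm(rows=[[[0, 0, 0.08], [0, 0, 0], 1], [[0, 0, 0.12], [0, 0, 0.0], 1], [[0.02, 0.07, 0.12], [0, 0, 0.04], 1], [[0.05, 0.15, 0.12], [0, 0, 0.08], 1], [[0.076, 0.23, 0.12], [0, 0, 0.12], 1]])

```text
time: 19.48
ee_pos: [472.7, -51.7, 226.9]
tool_rot: [3.132, 0.236, 0.001]
contact_force: [1.3, 0.3, -4.2]
grip_width: 14.1
```

```bash
python3 tq.py; python3 -c "
from h import *
o=get_obs();print(([547,176,100]-o['ee_pos'])/500)"
```

```text
t 19.48 p [472.7 -51.7 226.9] W 8.62 ang 118.91 rad 163.6 F [ 1.3  0.3 -4.2] M [-0.01  0.03  0.01] tz -0.202 Ft -1.3 Fr -0.4
[ 0.14857089  0.45543983 -0.25387325]
```

step_arm(rows=[[[0.148, 0.455, 0], [0, 0, 0.039], 1], [[0.148, 0.455, 0], [0, 0, 0.039], 1], [[0.148, 0.455, -0.1], [0, 0, 0.039], 1], [[0.148, 0.455, -0.2], [0, 0, 0.039], 1], [[0.148, 0.455, -0.3], [0, 0, 0.039], 1]])

```text
time: 19.9
ee_pos: [529.8, 122.6, 155.9]
tool_rot: [-3.113, -0.424, -0.007]
contact_force: [0.9, -0.7, -2.6]
grip_width: 14.0
```

```bash
python3 -c "
from h import *
o=get_obs();print(o['ee_pos'],([547,176,30]-o['ee_pos'])/500)"
```

```text
[529.81391025 122.56555336 155.93478654] [ 0.03437218  0.10686889 -0.25186957]
```

step_arm(rows=[[[0.034, 0.107, -0.1], [0, 0, 0], 1], [[0.034, 0.107, -0.17], [0, 0, 0], 1], [[0.034, 0.107, -0.23], [0, 0, 0], 1], [[0.034, 0.107, -0.26], [0, 0, 0], 1], [[0.034, 0.107, -0.26], [0, 0, 0], 1]])

```text
time: 20.32
ee_pos: [542.9, 173.3, 20.3]
tool_rot: [3.112, 0.423, -0.013]
contact_force: [-1.6, -1.1, -3.8]
grip_width: 14.0
```

```bash
python3 s.py
python3 - <<'E'
from h import *
for n in('side','top'): cv2.imwrite(f'pics/{n}12.png',snapshot(n)[:,:,::-1])
crop('pics/side12.png',120,220,200,150,4,'pics/b3.png')
E
```

```text
20.3167 [542.88 173.3   20.33] [ 3.1123  0.4234 -0.0133] F [-1.6 -1.1 -3.8] M [-0.02  0.1  -0.  ] 14.022140552804093
```

View pics/b3.png

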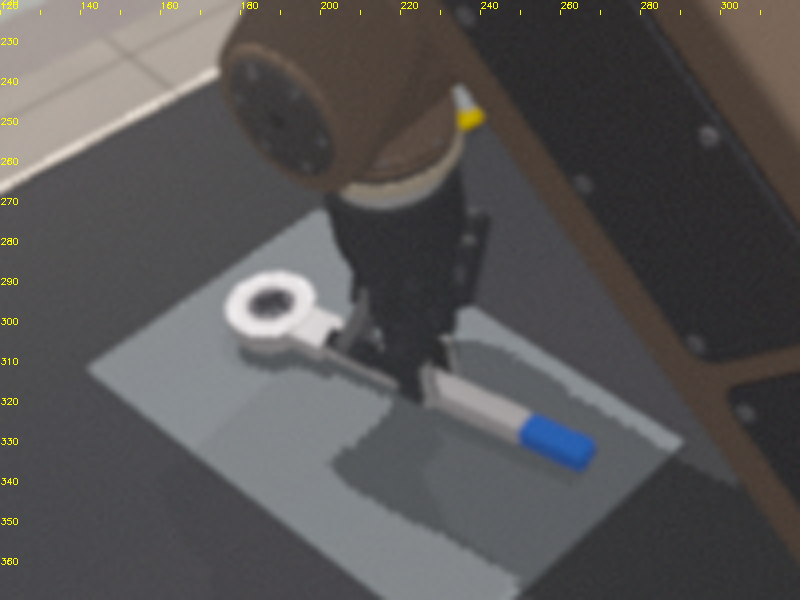

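step_arm(rows=[[[0, 0, -0.008], [0, 0, 0], 1], [[0, 0, -0.016], [0, 0, 0], 1], [[0, 0, -0.02], [0, 0, 0], 1], [[0, 0, -0.02], [0, 0, 0], 1]])

```text
time: 20.75
ee_pos: [545.7, 172.9, 16.0]
tool_rot: [3.113, 0.421, 0.002]
contact_force: [-0.4, 0.1, -3.9]
grip_width: 14.0
```

```bash
python3 s.py
```

```text
20.75 [545.71 172.93  16.01] [3.1132e+00 4.2120e-01 1.7000e-03] F [-0.4  0.1 -3.9] M [ 0.02  0.19 -0.04] 13.964738498805119
```

step_arm(rows=[[[0, 0, -0.006], [0, 0, 0], 1], [[0, 0, -0.012], [0, 0, 0], 1], [[0, 0, -0.012], [0, 0, 0], 1]])

```text
time: 21.0
ee_pos: [546.2, 173.2, 9.7]
tool_rot: [3.113, 0.422, 0.003]
contact_force: [2.0, 0.8, -0.3]
grip_width: 13.8
```

```bash
python3 s.py
```

```text
21.0 [546.18 173.18   9.7 ] [3.1131e+00 4.2190e-01 2.7000e-03] F [ 2.   0.8 -0.3] M [-0.1   0.06  0.06] 13.771408909117167
```

step_arm(rows=[[[0, 0, -0.003], [0, 0, 0], 1], [[0, 0, -0.004], [0, 0, 0], 1], [[0, 0, -0.004], [0, 0, 0], 1]])

```text
time: 21.25
ee_pos: [546.2, 173.2, 9.5]
tool_rot: [3.113, 0.422, 0.004]
contact_force: [-4.0, -2.5, 24.5]
grip_width: 14.1
```

```bash
python3 s.py
```

```text
21.25 [546.2  173.2    9.53] [3.1129 0.4223 0.004 ] F [-4.  -2.5 24.5] M [-0.5   1.1   0.04] 14.113156876430706
```

step_arm(rows=[[[0, 0, 0.003], [0, 0, 0], 1], [[0, 0, 0.003], [0, 0, 0], -0.2], [[0, 0, 0.003], [0, 0, 0], -0.5], [[0, 0, 0.003], [0, 0, 0], -0.8], [[0, 0, 0.003], [0, 0, 0], -0.8]])

```text
time: 21.67
ee_pos: [545.4, 173.2, 8.6]
tool_rot: [3.113, 0.422, -0.0]
contact_force: [-0.7, -0.1, 0.1]
grip_width: 62.6
```

step_arm(rows=[[[0, 0, 0.003], [0, 0, 0], -0.9], [[0, 0, 0.04], [0, 0, 0], -0.9], [[0, 0, 0.1], [0, 0, 0], -0.9], [[0, 0, 0.18], [0, 0, 0], -0.9], [[0, 0, 0.26], [0, 0, 0], -0.9]])

```text
time: 22.08
ee_pos: [544.8, 173.0, 139.7]
tool_rot: [3.113, 0.422, -0.004]
contact_force: [1.6, 0.4, 0.6]
grip_width: 81.1
```

step_arm(rows=[[[0, -0.1, 0.1], [0, 0, 0], -0.9], [[0, -0.2, 0.2], [0, 0, 0], -0.9], [[0, -0.28, 0.2], [0, 0, 0], -0.9], [[0, -0.36, 0.2], [0, 0, 0], -0.9], [[0, -0.36, 0.2], [0, 0, 0], -0.9]])

```text
time: 22.5
ee_pos: [545.2, -4.9, 239.4]
tool_rot: [3.112, 0.423, 0.002]
contact_force: [0.9, -0.3, -0.2]
grip_width: 81.1
```

```bash
python3 s.py
python3 - <<'E'
from h import *
for n in('side','top'): cv2.imwrite(f'pics/{n}13.png',snapshot(n)[:,:,::-1])
E
```

```text
22.5 [545.16  -4.93 239.37] [3.1125e+00 4.2320e-01 2.3000e-03] F [ 0.9 -0.3 -0.2] M [-0.03 -0.01 -0.03] 81.06947982060743
```

View pics/side13.png

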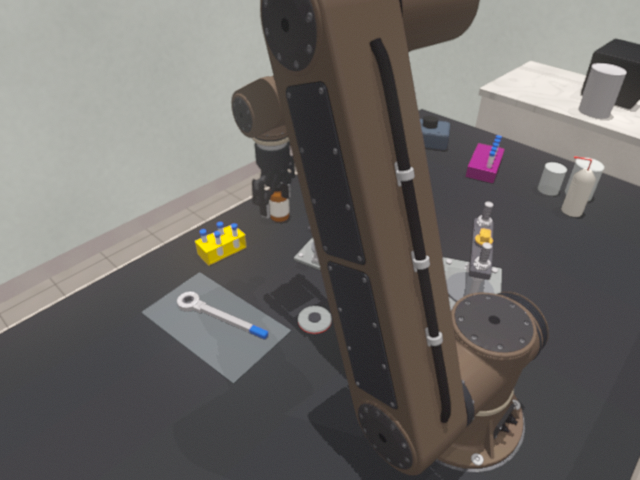

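View pics/top13.png

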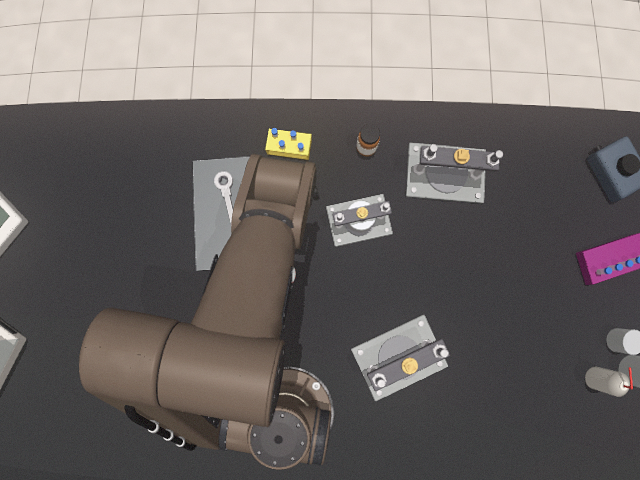

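step_arm(rows=[[[0, 0, 0], [0, 0, 0], -0.9], [[0, 0, 0], [0, 0, 0], -0.9], [[0, 0, 0], [0, 0, 0], -0.9]])

```text
time: 22.85
ee_pos: [545.2, -2.4, 237.5]
tool_rot: [-3.113, -0.424, 0.002]
contact_force: [0.7, -0.5, 0.2]
grip_width: 81.3
```

```bash
python3 s.py; python3 -c "
from station import *
print(close_job())"
```

```text
22.85 [545.23  -2.42 237.47] [-3.1126e+00 -4.2370e-01  1.5000e-03] F [ 0.7 -0.5  0.2] M [-0.08  0.03  0.02] 81.29159626102732
the job is handed in; nothing more can be done
None
```

I tightened the clamp screw with the ratchet wrench, laid the wrench back on the tool mat, let go, and handed the job in at 22.9 s. No verdict was reported.

- **Tightening:** it took three tightening swings. The torque stayed at about 0.9 to 1.0 N m while the screw turned freely, then rose over the last part to 1.49 N m. A line through the last five readings gives about 1.45 N m, so I expect the screw to be within the 1.25 to 1.98 N m window. I had no direct reading of the force on the pad. The readings scatter by roughly 0.05 to 0.1 N m; one near the end, 1.29, was lower than expected.
- **Seating:** the side camera put the top of the ring at about 153 mm, against about 154 mm when fully down. The ring came off the head without any load after I swung it back.
- **Final state:** the last pictures show the wrench flat on the mat and the bottle, tube rack and spare lid apparently where they were. In the top view the arm hid part of the wrench and most of the lid, and I checked this by eye rather than measuring it. The gripper was open, clear of everything, with the force reading near zero.
- **Disagreements:** the two cameras differed by 5 to 9 mm in y at bench height, so I lined the ring up with the screw in the top view. During seating I found the wrench held a few millimetres higher in the fingers than I had estimated, so I lowered it further before swinging.

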